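# Unhook a reticle carrier and seat it in the measuring stage

### The arm

A 7-joint arm with a two-finger parallel gripper is mounted at the origin on the work surface. World frame = base frame: x ahead of the robot, y to its left, z up, the work surface at z = 0. Lengths are in m, angles in rad, forces in N, time in s.
With the tool pointing down it reaches from about 0.4 to 0.9 m from the base axis. Payload 5.5 kg.
Tool frame: the origin (TCP) lies between the finger pads; the fingertips stand 8 mm ahead of it and the grasp point (between the pads) lies 11 mm behind it; y points along the fingers, z is the direction in which the jaws open and shut, and the axes are right-handed (so a half turn about y gives the same grasp; the last joint's range is limited). The gripper opens to 92 mm and grips with 3 to 60 N. Pads are 19 mm wide; open, the fingers measure 130 mm over their backs; the gripper's body (75 mm by 190 mm) begins 47 mm behind the grasp point.
Start: joints at [1.606, 0.501, -0.427, 1.55, 0.221, 1.138, -0.21], TCP at [0.147, -0.633, 0.235] pointing down, gripper open.
Joint ranges: [-2.88, 2.88], [-0.31, 2.03], [-1.54, 1.56], [0.2, 2.42], [-1.41, 4.55], [0.19, 2.02], [-2.57, 2.57]. Speed limits (rad/s): [2.57, 2.57, 3.14, 3.14, 3.14, 3.14, 3.14].

### API

Orientations are given as a 3x3 rotation matrix whose columns are the frame's x, y, z axes.
In Python, from cell import bot, snapshot, calibration, job gives the robot as it stands.
- The arm moves only by the tool move_arm, never from a script. Its argument "commands" is a list of rows, each a list of 3 entries, a list of its own where there are three numbers: the shift along the tool's x, y, z in mm, then the turn about the tool's y in degrees, then the closure, from 0 (fully open) to 1 (shut). A call has 1 to 10 rows; each row is the pose to reach, as a shift and turn from the pose commanded when the call began, along the tool's axes at that moment; what a row does not reach only later rows make up. A row lasts 1/10 s, in which the tool goes at most 50 mm and 8.59 degrees, less where a joint would pass 70% of its speed; a pose out of reach is approached as far as the arm can. A call with a gripper value outside its range is refused whole. The fingers move at their own pace and stop on an object; "force" is the grip in N (left out, the last holds). Time passes only in rows, so rows that repeat a pose let the fingers close. It gives the time, the measured TCP pose, the force and the opening at its end, in the units of the state.
- bot.sense(): the state, without advancing time (a new reading comes with each control period).
- snapshot(name): name is "scene" or "top" or "wrist"; returns the picture (480x640x3 uint8, red, green, blue); there is no depth.
- calibration(name): a dict with "K" (3x3 intrinsics, pixels), "view" (4x4, takes a point from world to camera coordinates); the wrist camera has in their place "mount" (4x4, takes a point from camera to tool coordinates, whose origin is the TCP and whose axes are the tool frame's). Camera axes: x right, y down, z forward; pixel columns grow to the right and rows downward; lengths in m; the calibration is good to about 2 mm. A picture is of the moment at which its call begins: read the wrist's pose just before it. calibration takes no time and is no camera call.
- job.sign_off(): hands the job in, once; it reports no verdict.
The state is a dict: "time": time; "q": joint angles; "dq": joint speeds; "joint_efforts": joint torques, N m; "tcp_pos": TCP position; "tool_rot": TCP orientation; "force": force on the tool from outside, world axes, zero at the start; "torque": the same for the moment, N m; "finger_gap": opening from 0.0 (shut) to 1.0 (fully open).
Only numpy, scipy, OpenCV 4.12 (cv2) and the standard library are available. Lean on these libraries where they do the work, as an engineer would, in place of code of your own. Each camera call takes 0.05 s, during which the arm holds its last target.

### The job

Take the blue reticle carrier off the barbed hook of its hanger stand by raising it, tilting it and backing it out over the barb tip, then stand it upright in the slotted holder on the measuring stage, fully home on the slot floor, and let go. Be gentle: never load the carrier against the hook or the holder with more than about 15 N, do not drop it, and leave the other things on the bench where they are.

Things in the scene. Friction and masses are not known exactly. Their poses are not given: they have to be found in the camera images.
- carrier: Reticle carrier, loose: upright blue plate 40 wide (its y) x 5 thick (its x) x 120 mm tall, black grip block on top, 148 mm in all, 110 to 220 g. Origin at the middle of its foot (bottom edge), z up the plate, x its normal; front and back alike. Has a round glass target low down and, from 65 to 83 mm above the foot, a window 24 wide x 18 mm high through which the hook passes.
- carrier_center (a point): Centre of the carrier and of its window, 74 mm above its foot; axes as the carrier's. At the start the carrier hangs on the hook's shank by the window's upper edge, its normal along the stand's x within a few degrees, 35 to 43 mm back (towards the post) from stand_bend.
- carrier_grip (a point): Centre of the carrier's black grip block, 134 mm above its foot, 60 mm above carrier_center. The block is 14 (x) x 20 (y) mm and 28 mm high, with plain flat sides.
- stand: Hanger stand, fixed: grey foot plate 110 x 90 x 12 mm, aluminium post 22 x 30 mm with its top 154 mm above the table and its middle 76 mm back along the stand's -x. Origin on the table below the hook's nominal bend. The hook is a rigid steel bar, 7 mm round, pointing along the stand's +x.
- stand_bend (a point): Nominal bend of the hook, on the shank's axis, 140 mm above the table; axes as the stand's. The shank runs level along x from the post to the bend; there a prong 20 mm long (centre line) rises outwards at 65 degrees above level. The hook's reach is NOT measured: the real bend lies from 14 mm nearer to 14 mm farther along x than here; height and side are true.
- stand_tip (a point): Nominal end of the prong's centre line, 8.5 mm out and 18 mm up from the bend, in reach as unsure as it. From it a red barb, 4 mm round, points back 6 mm towards the post and 3 mm down. The window cannot pass upright; with the carrier's top leaned back towards the post by 35 degrees it passes, about 1.5 mm to spare each way, moving out and up along the prong: find the prong by touch.
- stage: Measuring stage, fixed: a stack 130 x 130 mm at the foot with an aluminium slotted holder on top. Origin on the table below the middle of the slot. Two micrometer knobs stick out on its -y side.
- slot_floor (a point): Middle of the floor of the holder's slot, 46 mm above the table. Slot 7.5 wide (x), 48 long (y), 20 mm deep, open at the top, ends closed; along its long sides lips flare at 45 degrees up to 75 mm above the table, opening the mouth to about 20 mm. The carrier stands in it foot down, its normal along the slot's x, either way round; nothing clamps it.
- objective: Bystander: brass microscope objective 24 mm across, 42 mm tall; origin under its centre.
- vial: Bystander: amber vial with blue cap, 34 mm across, 65 mm tall; origin under its centre.
- gauge_tray: Bystander: blue two-part tray 110 x 160 x 22 mm; origin under its centre.
- ring_gauge: Bystander: steel gauge disc 40 mm across, 14 mm thick, in the tray; origin under its centre.
- gauge_block: Bystander: steel gauge block 30 x 22 x 12 mm, in the tray; origin under its centre.
- driver: Bystander: screwdriver 150 mm long with a yellow handle, lying flat.
- dish: Bystander: white dish 80 mm across, 22 mm high; origin under its centre.
- setting_disc: Bystander: dark steel disc 44 mm across, 25 mm high; origin under its centre.
Things that resemble listed ones, but are neither listed nor needed, are in the scene too. There is more than one size of the carrier; the one meant has the size given above.

How it is judged:
By the outcome, as a careful person would: the job done as asked, in the order asked, and still so for the second after the job is handed in, with the robot touching nothing.
It also fails if it takes over 72 s, if anything falls off the work surface, if the arm or the gripper's body presses on something with over 40 N, if the wrist force passes 120 N, or if a joint passes its speed limit or range.

## Working session

There is one attempt and no reset: what is moved stays moved. The work goes in short steps, Python scripts to look and compute and a tool call to move; the robot and the scene stay as the last step left them, time stands still between calls to the robot, and variables do not carry over. Pictures are saved under pics/ and viewed, and the job is handed in when it is done.

Besides the shell and the picture viewer there is one more tool, called by a JSON object that holds its "fn" and its "kwargs". move_arm: Moves the arm, as the interface text tells. Its arguments: {"type":"object","properties":{"commands":{"type":"array"},"force":{"type":"number"}},"required":["commands"]}

```bash
ls; mkdir -p pics
python3 - <<'E'
from cell import bot,snapshot,calibration
import cv2,numpy as np
np.set_printoptions(precision=4,suppress=True)
s=bot.sense();print(s)
for n in ["scene","top","wrist"]:
    im=snapshot(n);cv2.imwrite(f"pics/{n}0.png",im[:,:,::-1]);print(n,calibration(n))
E
```

```text
pics
{'time': 0.0, 'q': array([ 1.6062,  0.5018, -0.4268,  1.5514,  0.2208,  1.1383, -0.2103]), 'dq': array([ 0.0008,  0.0007,  0.0004,  0.0014,  0.0006, -0.0017, -0.0001]), 'joint_efforts': array([ -0.0005, -56.6589,  -5.8161, -27.9109,  -0.0686,   0.031 ,
         0.0002]), 'tcp_pos': array([ 0.1466, -0.6326,  0.2337]), 'tool_rot': array([[-0.9742, -0.0004,  0.2258],
       [-0.2258,  0.0019, -0.9742],
       [-0.0001, -1.    , -0.0019]]), 'force': array([ 0.056 , -0.0343,  1.0826]), 'torque': array([ 0.0341,  0.029 , -0.0347]), 'finger_gap': 0.9970316701508875}
scene {'K': array([[571.7756,   0.    , 327.8585],
       [  0.    , 571.7756, 241.8004],
       [  0.    ,   0.    ,   1.    ]]), 'view': array([[-0.6558,  0.7549,  0.0076,  0.3872],
       [ 0.5579,  0.4914, -0.6688, -0.2306],
       [-0.5086, -0.4343, -0.7434,  1.6227],
       [ 0.    ,  0.    ,  0.    ,  1.    ]])}
top {'K': array([[517.7124,   0.    , 311.5435],
       [  0.    , 517.7124, 233.848 ],
       [  0.    ,   0.    ,   1.    ]]), 'view': array([[ 0.0272, -0.9996, -0.0057, -0.0279],
       [-0.9881, -0.026 , -0.1518,  0.587 ],
       [ 0.1516,  0.0098, -0.9884,  1.265 ],
       [ 0.    ,  0.    ,  0.    ,  1.    ]])}
wrist {'K': array([[373.9211,   0.    , 319.4214],
       [  0.    , 373.9211, 232.631 ],
       [  0.    ,   0.    ,   1.    ]]), 'mount': array([[-0.0003,  0.9585,  0.2852, -0.0772],
       [-0.0005, -0.2852,  0.9585, -0.1498],
       [ 1.    ,  0.0001,  0.0006, -0.0004],
       [ 0.    ,  0.    ,  0.    ,  1.    ]])}
```

View pics/scene0.png

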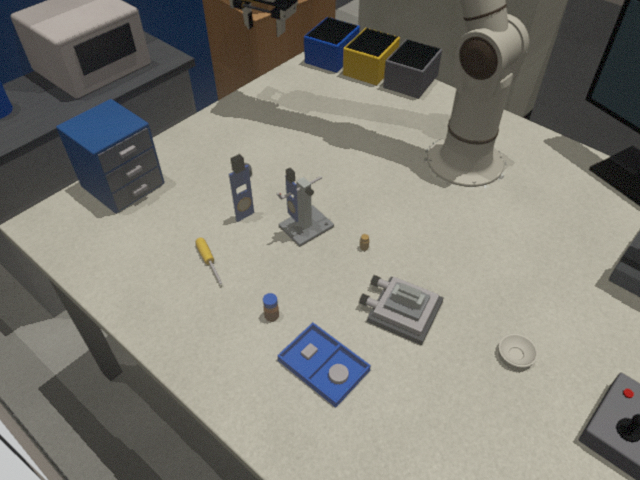

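View pics/top0.png

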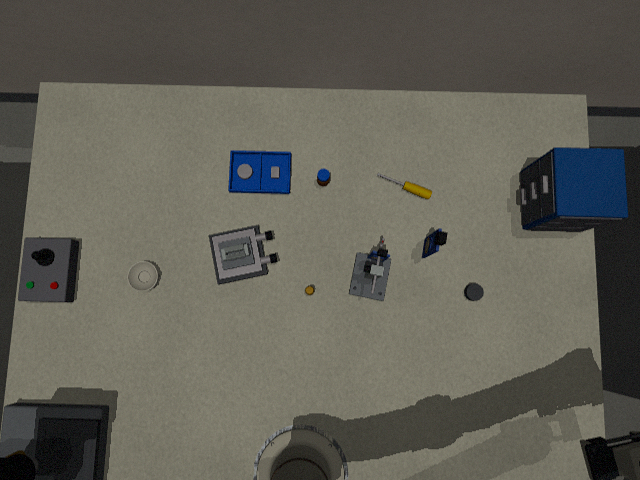

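View pics/wrist0.png

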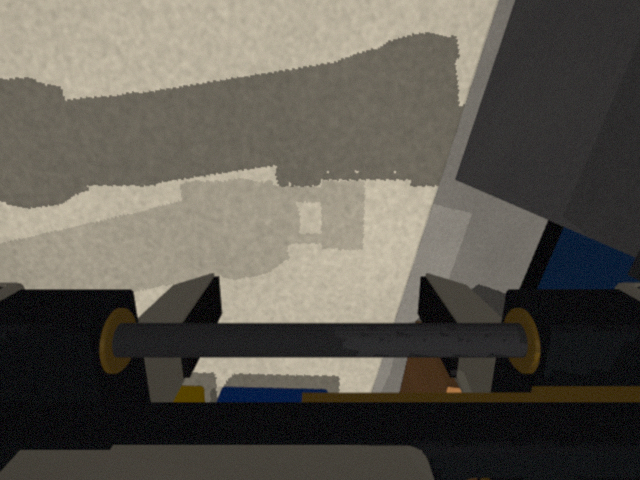

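Scene: the stand with hanging carrier is at about (300,205), a lookalike stands free at (242,190), and the stage is at (405,305). Top: the stand is at (372,275) with its hook pointing up in the image, and the stage is at (238,253). I'll zoom in.

Run:
```python
import cv2,numpy as np
s=cv2.imread('pics/scene0.png');t=cv2.imread('pics/top0.png')
a=cv2.resize(s[145:250,220:360],(800,600),interpolation=cv2.INTER_CUBIC);cv2.imwrite('pics/z1.png',a)
a=cv2.resize(t[220:310,340:460],(800,600),interpolation=cv2.INTER_CUBIC);cv2.imwrite('pics/z2.png',a)
a=cv2.resize(t[215:290,200:300],(800,600),interpolation=cv2.INTER_CUBIC);cv2.imwrite('pics/z3.png',a)
a=cv2.resize(s[265:345,350:450],(750,600),interpolation=cv2.INTER_CUBIC);cv2.imwrite('pics/z4.png',a)
```

```text
(no output)
```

View pics/z1.png

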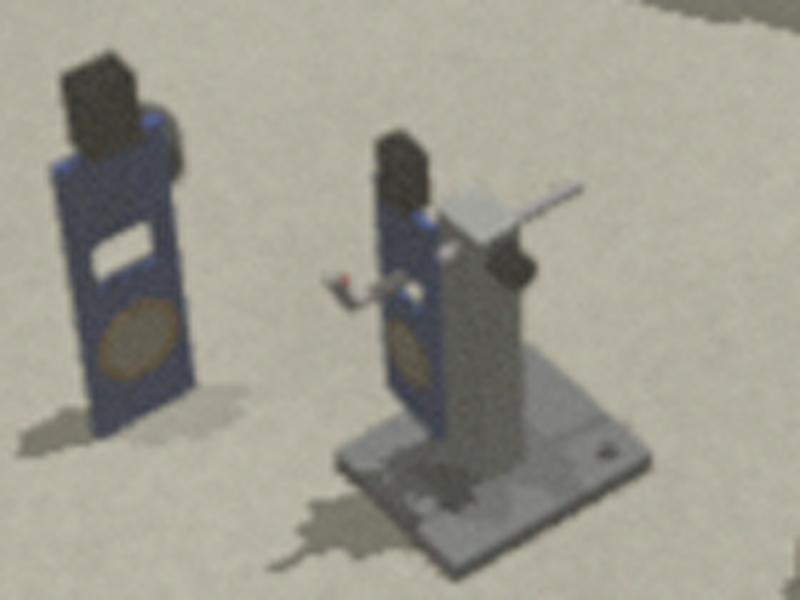

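View pics/z2.png

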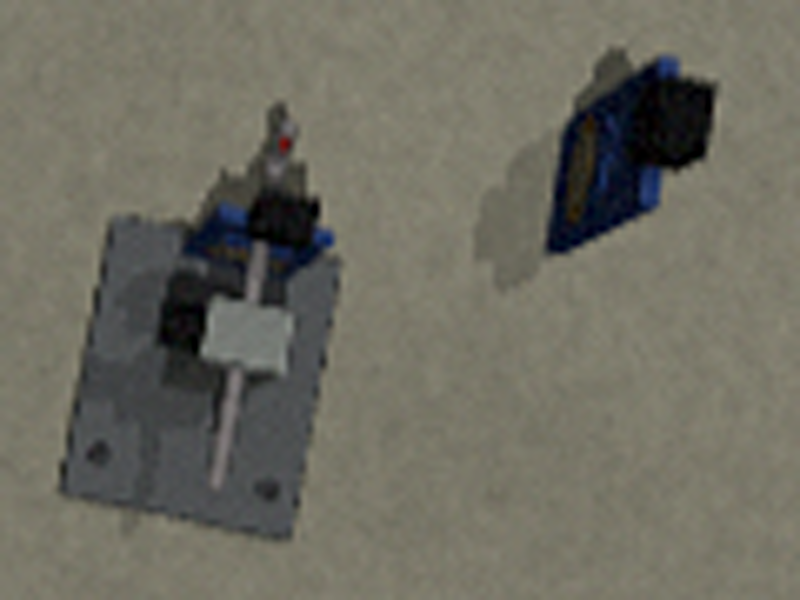

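View pics/z3.png

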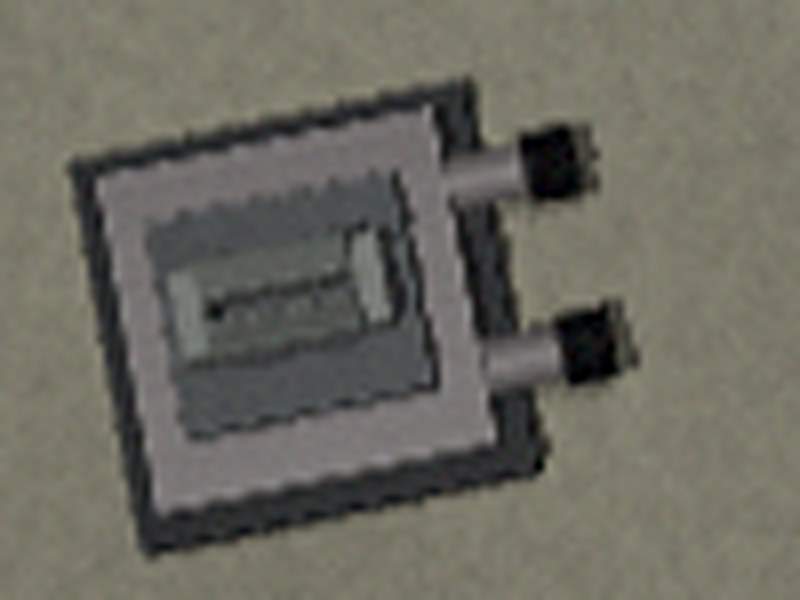

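View pics/z4.png

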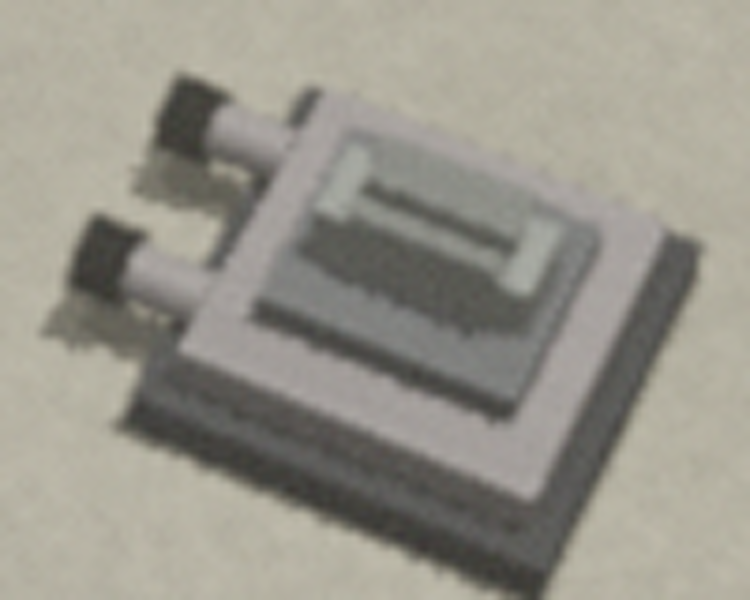

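```bash
cat > h.py <<'E'
import numpy as np,cv2
from cell import bot,snapshot,calibration
np.set_printoptions(precision=4,suppress=True)
def ray(name,uv,pose=None):
    c=calibration(name);K=c['K']
    d=np.linalg.solve(K,np.array([uv[0],uv[1],1.]))
    if name=='wrist':
        p,R=pose;M=c['mount'];o=p+R@M[:3,3];return o,R@M[:3,:3]@d
    V=c['view'];R=V[:3,:3];return -R.T@V[:3,3],R.T@d
def onz(name,uv,z,pose=None):
    o,d=ray(name,uv,pose);return o+d*(z-o[2])/d[2]
def proj(name,P,pose=None):
    c=calibration(name);K=c['K'];P=np.atleast_2d(P)
    if name=='wrist':
        p,R=pose;M=c['mount'];q=(P-p)@R;q=(q-M[:3,3])@M[:3,:3]
    else: q=P@c['view'][:3,:3].T+c['view'][:3,3]
    u=q@K.T;return u[:,:2]/u[:,2:]
def rays2pt(rs):
    A=0;b=0
    for o,d in rs:
        d=d/np.linalg.norm(d);Q=np.eye(3)-np.outer(d,d);A=A+Q;b=b+Q@o
    return np.linalg.solve(A,b)
E
python3 - <<'E'
from h import *
z2=lambda u,v:(340+u/6.667,220+v/6.667)
z3=lambda u,v:(200+u/8,215+v/8)
print('post',onz('top',z2(249,334),.154))
for c in [(110,217),(340,260),(293,535),(62,490)]: print('foot',onz('top',z2(*c),.012))
print('block top',onz('top',z2(284,222),.208))
for c in [(187,317),(370,275)]: print('lip',onz('top',z3(*c),.075))
for c in [(210,308),(350,275)]: print('slot',onz('top',z3(*c),.06))
for c in [(75,160),(470,85),(545,470),(150,550)]: print('stage',onz('top',z3(*c),.0))
print('objective',onz('top',(309,290),.042),'other',onz('top',(441,238),.15),onz('scene',(243,218),0))
E
```

```text
post [ 0.4908 -0.1662  0.154 ]
foot [ 0.5469 -0.1291  0.012 ]
foot [ 0.5326 -0.218   0.012 ]
foot [ 0.4268 -0.2005  0.012 ]
foot [ 0.4414 -0.1122  0.012 ]
block top [ 0.5234 -0.171   0.208 ]
lip [0.5256 0.2027 0.075 ]
lip [0.5401 0.1471 0.075 ]
slot [0.5302 0.1984 0.06  ]
slot [0.5417 0.1553 0.06  ]
stage [0.5844 0.2557 0.    ]
stage [0.6126 0.1274 0.    ]
stage [0.4871 0.0977 0.    ]
stage [0.4578 0.2242 0.    ]
objective [ 0.4462 -0.0097  0.042 ] other [ 0.5696 -0.3135  0.15  ] [ 0.5718 -0.3039  0.    ]
```

{"fn": "move_arm", "kwargs": {"commands": [[[-45, -12, -35], 2, 0], [[-90, -24, -70], 4, 0], [[-135, -40, -105], 6, 0], [[-180, -60, -140], 8, 0], [[-225, -66, -175], 11, 0], [[-270, -66, -210], 14, 0], [[-315, -66, -245], 17, 0], [[-360, -66, -280], 20, 0], [[-405, -66, -315], 22.4, 0], [[-471, -66, -365], 22.4, 0]]}}

```text
time: 1.15
tcp_pos: [0.4584, -0.2492, 0.3004]
tool_rot: [[-0.986, 0.0, -0.164], [0.164, -0.001, -0.986], [-0.0, -1.0, 0.001]]
force: [1.3, -2.1, -1.0]
finger_gap: 1.0
```

Run:
```python
from h import *
s=bot.sense();print(s)
```

```text
{'time': 1.15, 'q': array([ 1.0021,  0.2285, -0.6452,  1.7864,  0.1488,  1.1752, -1.4237]), 'dq': array([-0.7579,  0.2044, -0.2939, -0.1803,  0.1817,  0.0553, -1.0571]), 'joint_efforts': array([  3.416 , -40.2841,  -3.8066, -27.3491,  -0.4481,   0.15  ,
         1.1124]), 'tcp_pos': array([ 0.4584, -0.2492,  0.3004]), 'tool_rot': array([[-0.9865,  0.    , -0.1639],
       [ 0.1639, -0.0007, -0.9865],
       [-0.0002, -1.    ,  0.0006]]), 'force': array([ 1.3056, -2.1292, -1.0242]), 'torque': array([ 0.0353, -0.078 ,  0.0161]), 'finger_gap': 1.0004846615948615}
```

{"fn": "move_arm", "kwargs": {"commands": [[[0, 0, 0], 0, 0], [[0, 0, 0], 0, 0], [[0, 0, 0], 0, 0]]}}

```text
time: 1.45
tcp_pos: [0.4568, -0.2519, 0.2999]
tool_rot: [[-0.987, -0.001, -0.164], [0.164, -0.0, -0.987], [0.001, -1.0, 0.0]]
force: [0.1, -0.7, 0.6]
finger_gap: 0.997
```

{"fn": "move_arm", "kwargs": {"commands": [[[-15, 0, -25], 0, 0], [[-30, 0, -50], 0, 0], [[-45, 0, -75], 0, 0], [[-52, 0, -91], 0, 0], [[-52, 0, -91], 0, 0], [[-52, 0, -91], 0, 0], [[-52, 0, -91], 0, 0]]}}

```text
time: 2.15
tcp_pos: [0.5225, -0.172, 0.3]
tool_rot: [[-0.986, -0.001, -0.166], [0.166, -0.001, -0.986], [0.001, -1.0, 0.001]]
force: [0.2, -0.2, -0.4]
finger_gap: 0.994
```

Run:
```python
from h import *
import pickle
s=bot.sense();im=snapshot('wrist');cv2.imwrite('pics/w1.png',im[:,:,::-1])
pickle.dump((s['tcp_pos'],s['tool_rot']),open('w1.pkl','wb'))
print(s['tcp_pos'],s['tool_rot'],s['force'],s['q'])
```

```text
[ 0.5225 -0.172   0.3   ] [[-0.9861 -0.001  -0.1659]
 [ 0.1659 -0.0009 -0.9861]
 [ 0.0009 -1.      0.001 ]] [ 0.1639 -0.2202 -0.3841] [ 0.8321  0.2969 -0.6868  1.7199  0.2017  1.1973 -1.6449]
```

View pics/w1.png

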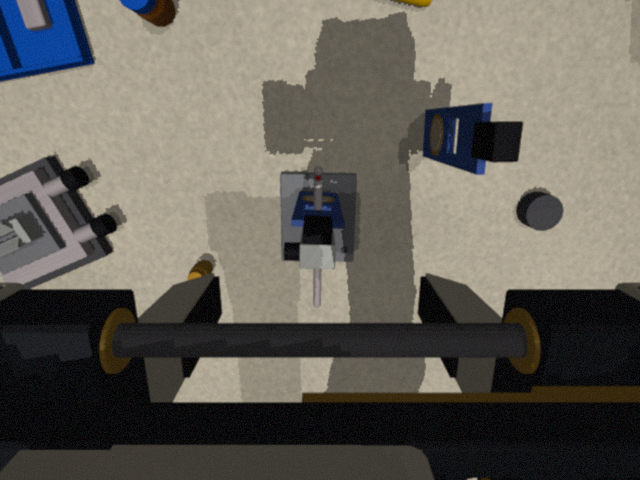

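Wrist view: the hook tip is at about (318,172), the carrier block at (317,230), the post top at (317,257). The stand looks aligned with the image. I'll zoom in.

Run:
```python
import cv2
s=cv2.imread('pics/w1.png')
cv2.imwrite('pics/z5.png',cv2.resize(s[160:280,240:400],(800,600),interpolation=cv2.INTER_CUBIC))
```

```text
(no output)
```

View pics/z5.png

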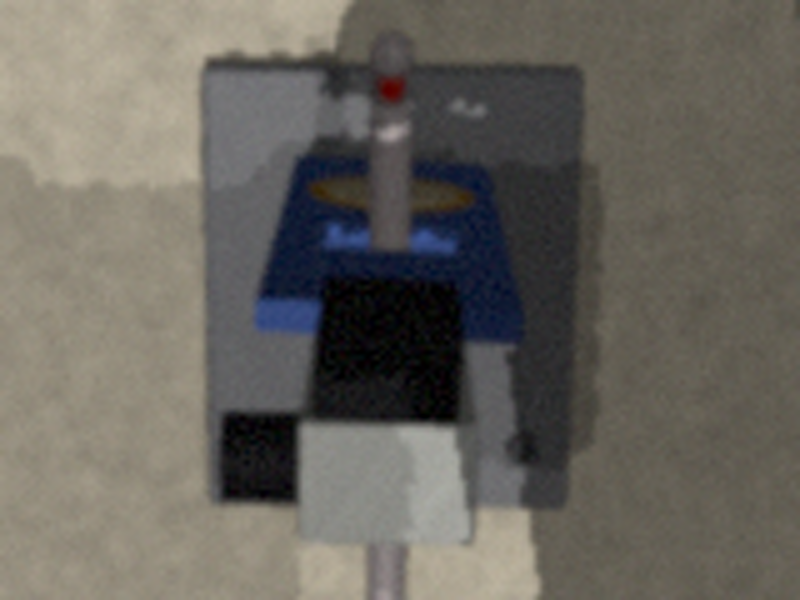

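Run:
```python
from h import *
import pickle
P=pickle.load(open('w1.pkl','rb'))
z=lambda u,v:(240+u/5-.4,160+v/5-.4)
f=lambda n,u,v,h:print(n,onz('wrist',z(u,v),h,P))
for c in [(300,420),(473,420),(472,543),(300,543)]: f('post',*c,.154)
for c in [(205,65),(582,68),(568,508),(210,500)]: f('foot',*c,.012)
f('tail',386,595,.14); f('shank@carrier',391,248,.1435)
f('tip',391,52,.158);f('barb',391,90,.155);f('bend',391,135,.1365)
for c in [(258,298),(523,316),(258,330),(523,342)]: f('platetop',*c,.1805)
for c in [(325,281),(462,281)]: f('blockbot',*c,.1805)
for c in [(312,416),(462,418)]: f('blocktopback',*c,.2085)
```

```text
post [ 0.505  -0.1523  0.154 ]
post [ 0.5002 -0.1807  0.154 ]
post [ 0.4785 -0.1771  0.154 ]
post [ 0.4834 -0.1483  0.154 ]
foot [ 0.5494 -0.1308  0.012 ]
foot [ 0.5341 -0.2174  0.012 ]
foot [ 0.4261 -0.1988  0.012 ]
foot [ 0.443 -0.111  0.012]
tail [ 0.4655 -0.16    0.14  ]
shank@carrier [ 0.529  -0.1717  0.1435]
tip [ 0.563  -0.1775  0.158 ]
barb [ 0.5568 -0.1764  0.155 ]
bend [ 0.5467 -0.1746  0.1365]
platetop [ 0.5332 -0.1524  0.1805]
platetop [ 0.5239 -0.1909  0.1805]
platetop [ 0.5284 -0.1515  0.1805]
platetop [ 0.5199 -0.1903  0.1805]
blockbot [ 0.5341 -0.1627  0.1805]
blockbot [ 0.5307 -0.1827  0.1805]
blocktopback [ 0.5226 -0.1599  0.2085]
blocktopback [ 0.5189 -0.1799  0.2085]
```

{"fn": "move_arm", "kwargs": {"commands": [[[-2, 20, -1], 1, 0], [[-4, 50, -1], 1, 0], [[-4, 75, -1], 1, 0.3], [[-4, 95, -1], 1, 0.45], [[-4, 107, -1], 1, 0.45], [[-4, 107, -1], 1, 0.45], [[-4, 107, -1], 1, 0.45], [[-4, 107, -1], 1, 0.45]], "force": 8}}

```text
time: 3.0
tcp_pos: [0.5287, -0.1697, 0.1946]
tool_rot: [[-0.984, 0.002, -0.18], [0.18, -0.001, -0.984], [-0.002, -1.0, 0.0]]
force: [-0.0, 1.1, 0.5]
finger_gap: 0.568
```

```bash
cat > cs.py <<'E'
import numpy as np
from scipy.ndimage import label
# 2D: window centre w=(x,z) rel. bend; tilt th: top leaned to -x
segs=[((-60,0),(0,0),3.5),((0,0),(20*np.cos(np.radians(65)),20*np.sin(np.radians(65))),3.5)]
tip=np.array([8.5,18.1]);segs.append((tuple(tip),tuple(tip+[-6,-3]),2.))
pts=[];rad=[]
for a,b,r in segs:
    n=60
    for t in np.linspace(0,1,n): pts.append(np.array(a)*(1-t)+np.array(b)*t);rad.append(r)
pts=np.array(pts);rad=np.array(rad)
def clear(x,z,th):
    c,s=np.cos(th),np.sin(th)
    up=np.array([-s,c]);nm=np.array([c,s])
    d=pts-np.array([x,z]);u=d@up;n=d@nm
    # upper bar: u in[9,46+28], lower bar: u in [-74,-9]; n in +-2.5
    def box(u0,u1,h=2.5):
        du=np.maximum(np.maximum(u0-u,u-u1),0);dn=np.maximum(np.abs(n)-h,0)
        out=np.hypot(du,dn); ins=np.minimum(np.minimum(u-u0,u1-u),h-np.abs(n))
        return np.where(out>0,out,-ins)
    return min((box(9,46)-rad).min(),(box(-74,-9)-rad).min(),(box(46,74,7)-rad).min())
E
python3 - <<'E'
from cs import *
import heapq
xs=np.arange(-12,40,.5);zs=np.arange(-8,50,.5)
for deg in [20,25,30,33,35,37,40,45]:
    th=np.radians(deg)
    C=np.array([[clear(x,z,th) for z in zs] for x in xs])
    # widest path (max-min) from shank (-10, centre) to far (x=38)
    i0=np.argmin(abs(xs+10));j0=np.argmax(C[i0])
    best=np.full(C.shape,-99.);best[i0,j0]=C[i0,j0];h=[(-C[i0,j0],i0,j0)];prev={}
    while h:
        b,i,j=heapq.heappop(h)
        if -b<best[i,j]:continue
        for di in(-1,0,1):
            for dj in(-1,0,1):
                k,l=i+di,j+dj
                if 0<=k<len(xs) and 0<=l<len(zs):
                    v=min(-b,C[k,l])
                    if v>best[k,l]: best[k,l]=v;prev[k,l]=(i,j);heapq.heappush(h,(-v,k,l))
    k,l=len(xs)-1,np.argmax(best[-1])
    print(deg,'width',best[k,l],'shank centre z',zs[j0],C[i0,j0])
    if deg in(30,35,40):
        # at each x show feasible z range with clearance>0.5
        for x in range(-10,26,2):
            i=np.argmin(abs(xs-x));ok=zs[C[i]>.3]
            print(x,ok.min() if len(ok) else None, ok.max() if len(ok) else None, 'best',zs[np.argmax(C[i])],round(C[i].max(),2))
E
```

```text
20 width -0.2737468833652412 shank centre z 0.0 4.104155417667687
25 width 0.3220852563230272 shank centre z 0.0 3.601548542228616
30 width 0.9880482959228991 shank centre z 0.0 3.050391972505988
-10 -2.5 2.5 best 0.0 3.05
-8 -2.5 2.5 best 0.0 3.05
-6 -2.5 2.5 best 0.0 3.06
-4 -2.5 3.5 best 0.5 3.11
-2 -2.5 49.5 best 1.0 3.63
0 -2.5 49.5 best 2.5 3.33
2 -0.5 49.5 best 49.5 4.1
4 8.5 49.5 best 49.5 5.83
6 9.5 49.5 best 49.5 7.56
8 12.0 49.5 best 49.5 9.3
10 13.5 49.5 best 49.5 11.03
12 14.5 49.5 best 49.5 12.76
14 15.5 49.5 best 49.5 14.49
16 15.5 49.5 best 49.5 16.22
18 14.5 49.5 best 49.5 17.96
20 11.0 49.5 best 49.5 19.69
22 7.5 49.5 best 49.5 21.42
24 4.0 49.5 best 49.5 23.15
33 width 1.33814554409201 shank centre z 0.0 2.6866337601807206
35 width 1.5511132408590838 shank centre z 0.0 2.4389404301028694
-10 -2.0 2.0 best 0.0 2.44
-8 -2.0 2.0 best 0.0 2.44
-6 -2.0 2.0 best 0.0 2.44
-4 -2.0 49.5 best 0.5 2.82
-2 -2.0 49.5 best 1.0 3.44
0 -2.0 49.5 best 49.5 5.07
2 -2.0 49.5 best 49.5 6.71
4 2.5 49.5 best 49.5 8.35
6 9.5 49.5 best 49.5 9.99
8 11.0 49.5 best 49.5 11.62
10 13.0 49.5 be
[... 213 characters left out ...]
3
37 width 1.772260395844679 shank centre z 0.0 2.1845518871229803
40 width 1.7874693183486992 shank centre z 0.0 1.7941127797090601
-10 -1.5 1.0 best 0.0 1.79
-8 -1.5 49.5 best 0.0 1.8
-6 -1.5 49.5 best 49.5 3.1
-4 -1.5 49.5 best 49.5 4.63
-2 -1.5 49.5 best 49.5 6.16
0 -1.5 49.5 best 49.5 7.69
2 -1.5 49.5 best 49.5 9.22
4 1.0 49.5 best 49.5 10.76
6 9.5 49.5 best 49.5 12.29
8 11.0 49.5 best 49.5 13.82
10 13.0 49.5 best 49.5 15.35
12 14.5 49.5 best 49.5 16.88
14 16.0 49.5 best 49.5 18.42
16 17.0 49.5 best 49.5 19.95
18 16.5 49.5 best 49.5 21.48
20 14.5 49.5 best 49.5 23.01
22 12.0 49.5 best 49.5 24.54
24 9.5 49.5 best 49.5 26.08
45 width 3.136865441150457 shank centre z 49.5 3.136865441150457
```

{"fn": "move_arm", "kwargs": {"commands": [[[0, 1, 0], 0, 0.6], [[0, 1, 0], 0, 0.8], [[0, 1, 0], 0, 0.9], [[0, 1, 0], 0, 0.9], [[0, 1, 0], 0, 0.9], [[0, 1, 0], 0, 0.9]], "force": 8}}

```text
time: 3.6
tcp_pos: [0.5279, -0.1692, 0.1924]
tool_rot: [[-0.984, 0.0, -0.18], [0.18, -0.0, -0.984], [-0.0, -1.0, 0.0]]
force: [0.1, -0.3, 0.4]
finger_gap: 0.218
```

Run:
```python
from h import *
import pickle
s=bot.sense();im=snapshot('wrist')
cv2.imwrite('pics/w2.png',im[:,:,::-1])
t=snapshot('scene');cv2.imwrite('pics/s2.png',cv2.resize(t[145:250,240:380][:,:,::-1],(800,600),interpolation=cv2.INTER_CUBIC))
pickle.dump((s['tcp_pos'],s['tool_rot']),open('w2.pkl','wb'));print(s['tcp_pos'],s['force'],s['finger_gap'])
```

```text
[ 0.5279 -0.1692  0.1924] [ 0.1106 -0.3027  0.3904] 0.21765002738307232
```

View pics/w2.png

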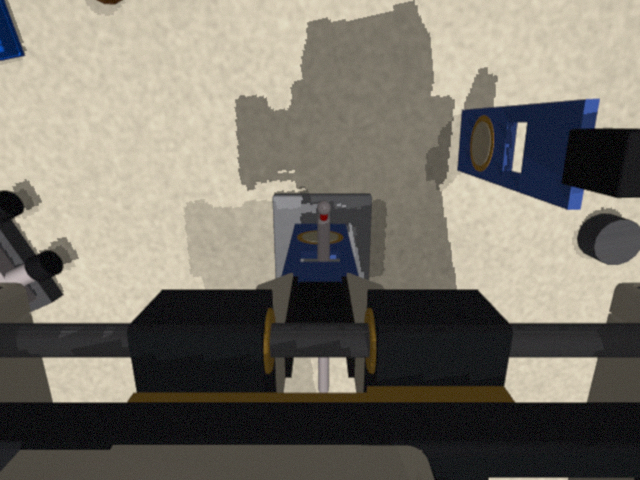

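View pics/s2.png

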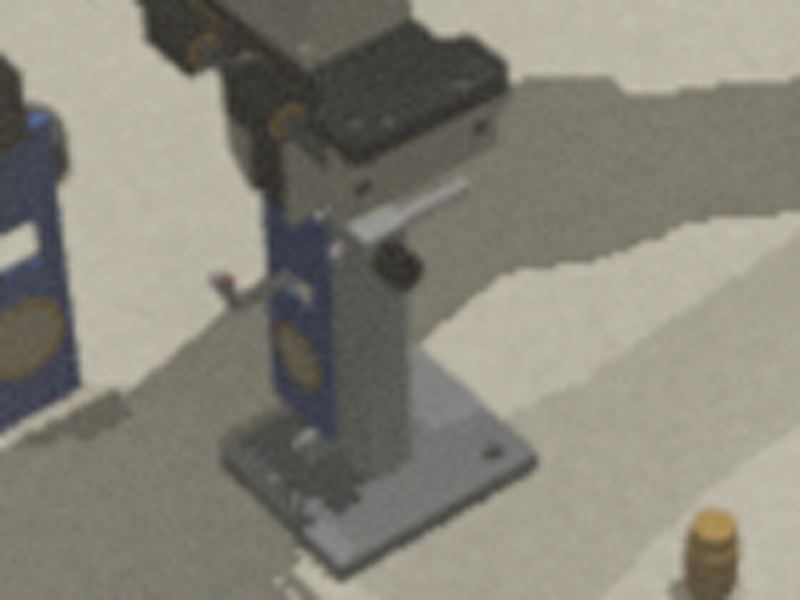

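{"fn": "move_arm", "kwargs": {"commands": [[[0, -1.5, 0], 0, 0.9], [[0, -3, 0], 0, 0.9], [[3, -3, 0], 0, 0.9], [[6, -3, 0], 0, 0.9], [[10, -3, 0], 0, 0.9], [[14, -3, 0], 0, 0.9], [[17, -3, 0], 0, 0.9], [[19, -3, 0], 0, 0.9], [[19, -3, 0], 0, 0.9]]}}

```text
time: 4.6
tcp_pos: [0.5088, -0.1658, 0.1953]
tool_rot: [[-0.984, -0.0, -0.18], [0.18, -0.0, -0.984], [0.0, -1.0, 0.0]]
force: [0.8, 0.4, -1.1]
finger_gap: 0.217
```

{"fn": "move_arm", "kwargs": {"commands": [[[2, 0, 0], 0, 0.9], [[4, 0, 0], 0, 0.9], [[6, 0, 0], 0, 0.9], [[8, 0, 0], 0, 0.9], [[10, 0.1, 0], 0, 0.9], [[12, 0.2, 0], 0, 0.9]]}}

```text
time: 5.2
tcp_pos: [0.4976, -0.1637, 0.1953]
tool_rot: [[-0.984, 0.001, -0.18], [0.18, -0.0, -0.984], [-0.001, -1.0, 0.0]]
force: [2.1, -0.8, -0.7]
finger_gap: 0.215
```

{"fn": "move_arm", "kwargs": {"commands": [[[2, 0.4, 0], 0, 0.9], [[4, 0.8, 0], 0, 0.9], [[6, 1.2, 0], 0, 0.9], [[8, 1.7, 0], 0, 0.9], [[8, 1.7, 0], 0, 0.9]]}}

```text
time: 5.7
tcp_pos: [0.4891, -0.1622, 0.1933]
tool_rot: [[-0.984, -0.0, -0.18], [0.18, -0.0, -0.984], [0.0, -1.0, 0.0]]
force: [1.2, -0.7, 0.3]
finger_gap: 0.217
```

Run:
```python
from h import *
s=bot.sense();print(s['force'])
t=snapshot('scene');cv2.imwrite('pics/s3.png',cv2.resize(t[145:250,240:380][:,:,::-1],(800,600),interpolation=cv2.INTER_CUBIC))
im=snapshot('wrist');cv2.imwrite('pics/w3.png',im[:,:,::-1])
```

```text
[ 1.1849 -0.6647  0.334 ]
```

View pics/s3.png

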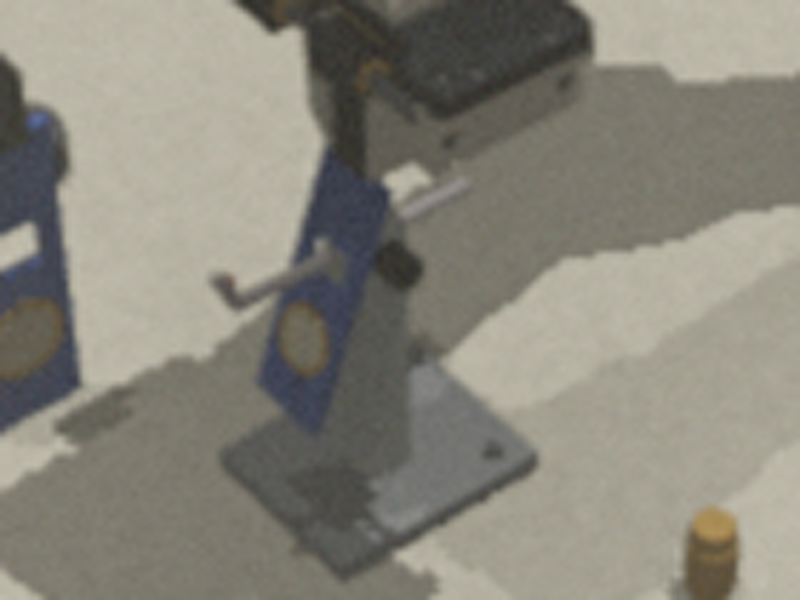

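View pics/w3.png

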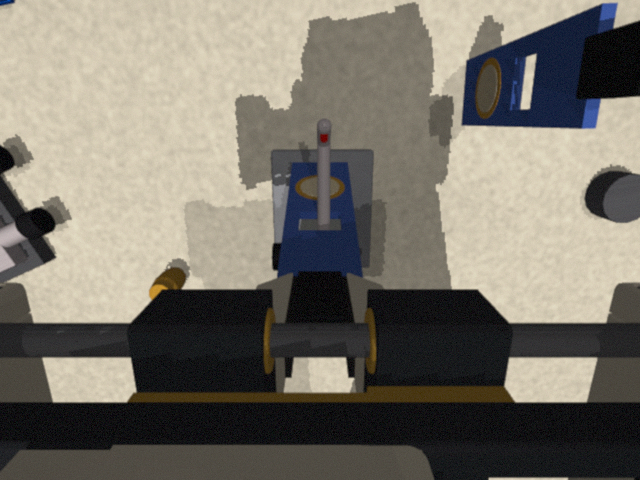

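The carrier is pivoting about the grip against the post's top edge, with its top leaning back. The window is centred on the shank at about (322,224).

{"fn": "move_arm", "kwargs": {"commands": [[[2, 0.8, 0], 0, 0.9], [[4, 1.6, 0], 0, 0.9], [[6, 2.5, 0], 0, 0.9], [[8, 3.5, 0], 0, 0.9], [[10, 4.6, 0], 0, 0.9], [[12, 5.8, 0], 0, 0.9], [[12, 5.8, 0], 0, 0.9]]}}

```text
time: 6.5
tcp_pos: [0.4771, -0.1599, 0.1873]
tool_rot: [[-0.984, -0.001, -0.18], [0.18, 0.0, -0.984], [0.001, -1.0, 0.0]]
force: [1.2, -0.0, 1.1]
finger_gap: 0.216
```

Run:
```python
from h import *
import pickle
s=bot.sense();print(s['force'])
t=snapshot('scene');cv2.imwrite('pics/s4.png',cv2.resize(t[145:250,240:380][:,:,::-1],(800,600),interpolation=cv2.INTER_CUBIC))
s=bot.sense();im=snapshot('wrist')[:,:,::-1];cv2.imwrite('pics/w4.png',im)
pickle.dump((s['tcp_pos'],s['tool_rot']),open('w4.pkl','wb'))
cv2.imwrite('pics/z6.png',cv2.resize(im[80:290,180:460],(800,600),interpolation=cv2.INTER_CUBIC))
```

```text
[ 1.2245 -0.0329  1.0587]
```

View pics/s4.png

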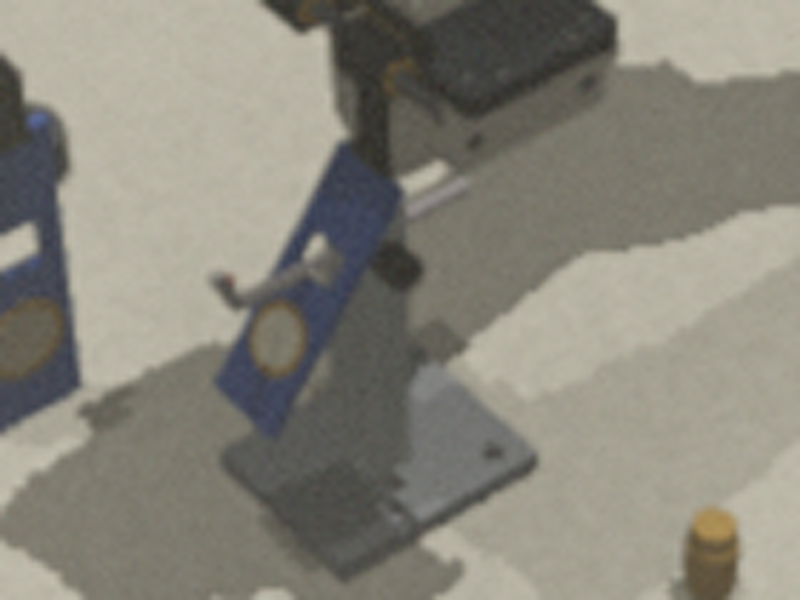

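View pics/z6.png

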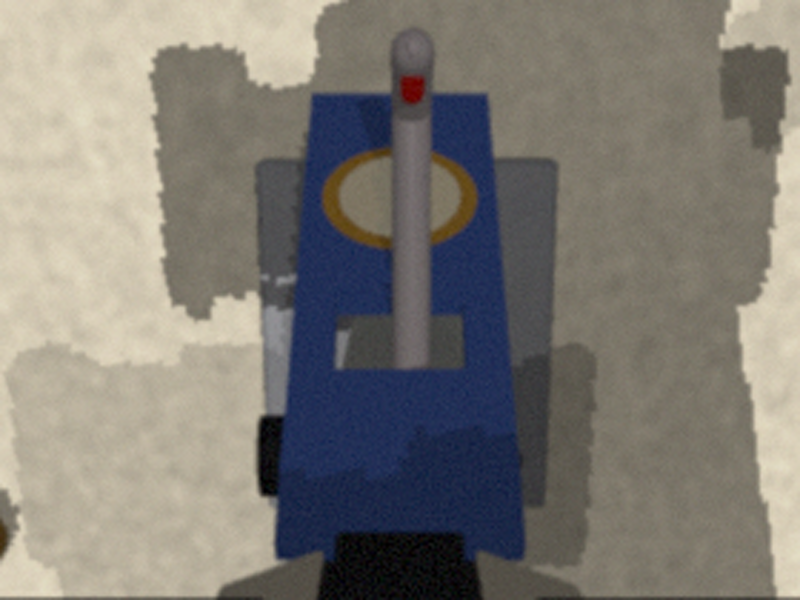

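```bash
cat > pnp.py <<'E'
from h import *
def fit(pix,obj,P):
    # obj pts carrier coords (x,y,z) m
    c=calibration('wrist')
    ok,rv,tv=cv2.solvePnP(np.array(obj,float),np.array(pix,float),c['K'],None)
    R=cv2.Rodrigues(rv)[0]
    e=cv2.projectPoints(np.array(obj,float),rv,tv,c['K'],None)[0][:,0]-np.array(pix)
    M=c['mount'];Rt=P[1]@M[:3,:3]@R;t=P[0]+P[1]@(M[:3,:3]@tv[:,0]+M[:3,3])
    return Rt,t,e
E
python3 - <<'E'
from pnp import *
import pickle
P=pickle.load(open('w4.pkl','rb'))
k=280/800
z=lambda p:(180+(p[0]+.5)*k-.5,80+(p[1]+.5)*k-.5)
pix=[z(p) for p in [(312,94),(488,94),(276,558),(524,558),(336,317),(464,316),(335,369),(464,369)]]
obj=[(.0025,y,s) for y,s in [(.02,0),(-.02,0),(.02,.12),(-.02,.12),(.012,.065),(-.012,.065),(.012,.083),(-.012,.083)]]
R,t,e=fit(pix,obj,P);print(R,t);print(e)
up=R[:,2];print('tilt',np.degrees(np.arccos(up[2])),'az',np.degrees(np.arctan2(R[1,0],R[0,0])))
print('window centre',t+.074*up,'pivot136',t+.136*up,'TCP',P[0])
# tip etc
for n,p,h in [('tip',(412,46),.158),('barb',(412,89),.1565),('tipballtop',(412,28),.160)]:
    print(n,onz('wrist',z(p),h,P))
print('barb, tip tops px',z((412,89)),z((412,46)))
# shank line
for p in [(412,150),(412,300)]: print('shank',onz('wrist',z(p),.1435,P))
E
```

```text
[[ 0.7817  0.1777 -0.5978]
 [-0.1397  0.9841  0.1099]
 [ 0.6078 -0.0024  0.7941]] [ 0.5559 -0.1742  0.08  ]
[[ 0.0518  0.6411]
 [-0.0962  0.5377]
 [ 0.0967 -0.422 ]
 [-0.213  -0.4847]
 [ 0.4921 -3.785 ]
 [-0.5798 -3.4895]
 [-0.3513  3.514 ]
 [ 0.6011  3.4636]]
tilt 37.430791582847526 az -10.132095630608054
window centre [ 0.5117 -0.1661  0.1388] pivot136 [ 0.4746 -0.1593  0.188 ] TCP [ 0.4771 -0.1599  0.1873]
tip [ 0.5634 -0.1774  0.158 ]
barb [ 0.5571 -0.1763  0.1565]
tipballtop [ 0.5659 -0.1778  0.16  ]
barb, tip tops px (323.875, 110.825) (323.875, 95.775)
shank [ 0.5474 -0.1747  0.1435]
shank [ 0.5214 -0.1701  0.1435]
```

Run:
```python
from pnp import *
import pickle
P=pickle.load(open('w4.pkl','rb'))
k=280/800
z=lambda p:(180+(p[0]+.5)*k-.5,80+(p[1]+.5)*k-.5)
pix=[z(p) for p in [(312,94),(488,94),(276,558),(524,558),(336,317),(464,316),(335,369),(464,369)]]
for xt in (.0025,-.0025):
  obj=[(x,y,s) for x,y,s in [(.0025,.02,0),(.0025,-.02,0),(xt,.02,.12),(xt,-.02,.12),(-.0025,.012,.065),(-.0025,-.012,.065),(.0025,.012,.083),(.0025,-.012,.083)]]
  R,t,e=fit(pix,obj,P);print(e[:,1])
  up=R[:,2];print('tilt',np.degrees(np.arccos(up[2])),'az',np.degrees(np.arctan2(R[1,0],R[0,0])))
  print('window centre',t+.074*up,'pivot136',t+.136*up)
  a=np.radians(-9.9);X=np.array([np.cos(a),np.sin(a)]);w=t+.074*up
  print('stand x of window, tip', (w[:2]-P[0][:2])@X)
```

```text
[ 1.3704  1.2867  0.5511  0.5077 -7.5674 -7.2615  5.5546  5.5167]
tilt 140.29607266397323 az -10.14572196197109
window centre [ 0.5932 -0.1805  0.5394] pivot136 [ 0.6322 -0.1876  0.4917]
stand x of window, tip 0.11792692892074373
[ 0.4123  0.3456 -1.1814 -1.2155 -6.4483 -6.1326  7.1893  7.1601]
tilt 139.37438432913606 az -10.173674571278978
window centre [ 0.5936 -0.1805  0.5375] pivot136 [ 0.6333 -0.1878  0.4904]
stand x of window, tip 0.1183130497774705
```

```bash
cat > fit2.py <<'E'
from h import *
from scipy.optimize import least_squares
def model(p):
    x,y,zc,th,yaw=p  # foot pos x,y,z ; tilt, yaw
    c,s=np.cos(th),np.sin(th);Y=np.array([[np.cos(yaw),-np.sin(yaw),0],[np.sin(yaw),np.cos(yaw),0],[0,0,1]])
    R=Y@np.array([[c,0,-s],[0,1,0],[s,0,c]])
    return R,np.array([x,y,zc])
def fit(pix,obj,P,p0):
    obj=np.array(obj);pix=np.array(pix)
    def f(p):
        R,t=model(p);return (proj('wrist',obj@R.T+t,P)-pix).ravel()
    r=least_squares(f,p0,x_scale=[.01,.01,.01,.1,.1],loss='soft_l1');return r.x,r.fun.reshape(-1,2)
E
python3 - <<'E'
from fit2 import *
import pickle
P=pickle.load(open('w4.pkl','rb'))
k=280/800
z=lambda p:(180+(p[0]+.5)*k-.5,80+(p[1]+.5)*k-.5)
pix=[z(p) for p in [(312,94),(488,94),(276,558),(524,558),(336,317),(464,316),(335,369),(464,369)]]
for xt in (.0025,-.0025):
  obj=[(x,y,s) for x,y,s in [(.0025,.02,0),(.0025,-.02,0),(xt,.02,.12),(xt,-.02,.12),(-.0025,.012,.065),(-.0025,-.012,.065),(.0025,.012,.083),(.0025,-.012,.083)]]
  p,e=fit(pix,obj,P,[.556,-.174,.08,.65,-.17]);print(p[:3],np.degrees(p[3:]));print(e)
  R,t=model(p);print('win',t+.074*R[:,2],'s133',t+.133*R[:,2])
E
```

```text
[ 0.5566 -0.1743  0.0818] [ 36.73  -10.395]
[[-0.2016 -0.6831]
 [ 0.1169 -0.6057]
 [-0.6343 -2.1254]
 [ 0.5914 -2.0485]
 [ 0.6518  0.6704]
 [-0.7451  1.0666]
 [-0.6467  1.6025]
 [ 0.9423  1.6501]]
win [ 0.5131 -0.1663  0.1411] s133 [ 0.4784 -0.16    0.1883]
[ 0.5561 -0.1742  0.08  ] [ 35.6005 -10.3712]
[[ 0.0064  0.1806]
 [-0.1495  0.2306]
 [ 0.3764  0.3884]
 [-0.3894  0.43  ]
 [ 0.7348 -0.5072]
 [-0.8263 -0.1288]
 [-0.5713 -0.3398]
 [ 0.8813 -0.3109]]
win [ 0.5137 -0.1665  0.1402] s133 [ 0.4799 -0.1603  0.1881]
```

{"fn": "move_arm", "kwargs": {"commands": [[[1, 0.5, 0], 0, 0.9], [[2, 1, 0], 0, 0.9], [[2, 1, 0], 0, 0.9], [[2, 1, 0], 0, 1], [[2, 1, 0], 0, 1], [[2, 1, 0], 0, 1]], "force": 45}}

```text
time: 7.2
tcp_pos: [0.4766, -0.1598, 0.187]
tool_rot: [[-0.984, 0.002, -0.179], [0.179, -0.0, -0.984], [-0.002, -1.0, 0.0]]
force: [4.4, -1.3, 2.8]
finger_gap: 0.213
```

Run:
```python
from cs import *
import heapq
xs=np.arange(-16,40,.5);zs=np.arange(-8,50,.5)
for deg in [34,36,38]:
    th=np.radians(deg)
    C=np.array([[clear(x,z,th) for z in zs] for x in xs])
    i0=np.argmin(abs(xs+15));j0=np.argmin(abs(zs))
    # min-cost path w/ cost exp(-clear)
    D=np.full(C.shape,1e9);D[i0,j0]=0;h=[(0,i0,j0)];prev={}
    cost=np.where(C>0.2,np.exp(-2.*np.minimum(C,4))+.02,1e6)
    while h:
        b,i,j=heapq.heappop(h)
        if b>D[i,j]:continue
        for di in(-1,0,1):
            for dj in(-1,0,1):
                k,l=i+di,j+dj
                if 0<=k<len(xs) and 0<=l<len(zs):
                    v=b+cost[k,l]*np.hypot(di,dj)
                    if v<D[k,l]: D[k,l]=v;prev[k,l]=(i,j);heapq.heappush(h,(v,k,l))
    k,l=np.argmin(abs(xs-30)),np.argmin(abs(zs-34))
    path=[(k,l)]
    while (k,l)!=(i0,j0): k,l=prev[k,l];path.append((k,l))
    print(deg);print([(float(xs[a]),float(zs[b]),round(float(C[a,b]),1)) for a,b in path[::-1]][::3])
```

```text
34
[(-15.0, 0.0, 2.6), (-13.5, 0.0, 2.6), (-12.0, 0.0, 2.6), (-10.5, 0.0, 2.6), (-9.0, 0.0, 2.6), (-7.5, 0.0, 2.6), (-6.0, 0.0, 2.6), (-4.5, 0.0, 2.6), (-3.0, 0.5, 3.1), (-1.5, 1.5, 3.4), (0.0, 3.0, 3.0), (1.5, 4.5, 2.3), (1.5, 6.0, 1.8), (2.0, 7.5, 1.6), (3.0, 9.0, 1.7), (4.0, 10.5, 2.1), (5.5, 12.0, 2.8), (6.5, 13.5, 3.0), (8.0, 15.0, 3.2), (9.5, 16.5, 3.6), (11.0, 18.0, 4.0), (12.5, 19.0, 4.1), (14.0, 19.5, 4.1), (15.5, 20.0, 4.4), (17.0, 21.0, 5.6), (18.5, 22.5, 7.3), (20.0, 24.0, 9.2), (21.5, 25.5, 11.2), (23.0, 27.0, 13.2), (24.5, 28.5, 15.2), (26.0, 30.0, 17.2), (27.5, 31.5, 19.0), (29.0, 33.0, 20.8)]
36
[(-15.0, 0.0, 2.3), (-13.5, 0.0, 2.3), (-12.0, 0.0, 2.3), (-10.5, 0.0, 2.3), (-9.0, 0.0, 2.3), (-7.5, 0.0, 2.3), (-6.0, 0.0, 2.3), (-4.5, 0.5, 2.5), (-3.0, 1.0, 2.9), (-1.5, 1.5, 3.4), (0.0, 3.0, 3.1), (1.5, 4.5, 2.7), (1.5, 6.0, 2.0), (2.0, 7.5, 1.8), (3.0, 9.0, 1.8), (4.0, 10.5, 2.3), (5.5, 12.0, 2.7), (6.5, 13.5, 3.2), (8.0, 15.0, 3.2), (9.5, 16.5, 3.6), (11.0, 18.0, 3.9), (12.5, 19.5, 4.4), (14.0, 20.0, 4.4), (15.5, 20.0, 4.2), (17.0, 21.0, 5.3), (18.5, 22.5, 7.0), (20.0, 24.0, 8.9), (21.5, 25.5, 10.9), (23.0, 27.0, 12.9), (24.5, 28.5, 14.9), (26.0, 30.0, 16.9), (27.5, 31.5, 19.0), (29.0, 33.0, 21.1)]
38
[(-15.0, 0.0, 2.1), (-13.5, 0.0, 2.1), (-12.0, 0.0, 2.1), (-10.5, 0.0, 2.1), (-9.0, 0.0, 2.1), (-7.5, 0.0, 2.1), (-6.0, 0.0, 2.1), (-4.5, 0.5, 2.4), (-3.0, 1.0, 2.9), (-1.5, 1.5, 3.4), (0.0, 3.0, 3.1), (1.5, 4.5, 3.0), (1.5, 6.0, 2.2), (2.0, 7.5, 2.0), (3.0, 9.0, 2.0), (4.0, 10.5, 2.5), (5.0, 12.0, 2.8), (6.5, 13.5, 3.3), (8.0, 15.0, 3.3), (9.5, 16.5, 3.6), (11.0, 18.0, 3.8), (12.5, 19.5, 4.2), (14.0, 20.0, 4.2), (15.5, 20.5, 4.4), (17.0, 21.0, 5.0), (18.5, 22.5, 6.7), (20.0, 24.0, 8.6), (21.5, 25.5, 10.6), (23.0, 27.0, 12.6), (24.5, 28.5, 14.6), (26.0, 30.0, 16.6), (27.5, 31.5, 18.7), (29.0, 33.0, 20.7)]
```

{"fn": "move_arm", "kwargs": {"commands": [[[-3, -1, 0], 0, 1], [[-7, -1, 0], 0, 1], [[-11, -1, 0], 0, 1], [[-15, -1, 0], 0, 1], [[-19, -1, 0], 0, 1], [[-23, -1, 0], 0, 1], [[-26, -1, 0], 0, 1], [[-28, -1, 0], 0, 1], [[-28, -1, 0], 0, 1]]}}

```text
time: 8.1
tcp_pos: [0.5035, -0.1647, 0.1876]
tool_rot: [[-0.984, 0.0, -0.18], [0.18, 0.0, -0.984], [-0.0, -1.0, -0.0]]
force: [-0.7, -0.2, -1.0]
finger_gap: 0.211
```

Run:
```python
from h import *
import pickle
t=snapshot('scene');cv2.imwrite('pics/s5.png',cv2.resize(t[145:250,240:380][:,:,::-1],(800,600),interpolation=cv2.INTER_CUBIC))
s=bot.sense();im=snapshot('wrist')[:,:,::-1];cv2.imwrite('pics/w5.png',im)
print(s['force'],s['tcp_pos'])
pickle.dump((s['tcp_pos'],s['tool_rot']),open('w5.pkl','wb'))
cv2.imwrite('pics/z7.png',cv2.resize(im[80:290,180:460],(800,600),interpolation=cv2.INTER_CUBIC))
```

```text
[-0.2567  0.2042 -0.9328] [ 0.5033 -0.1647  0.1876]
```

View pics/s5.png

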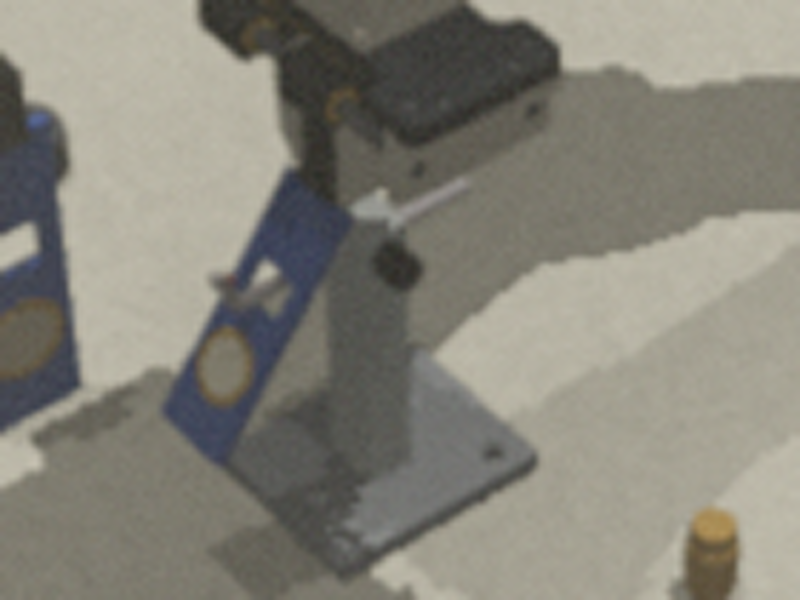

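View pics/z7.png

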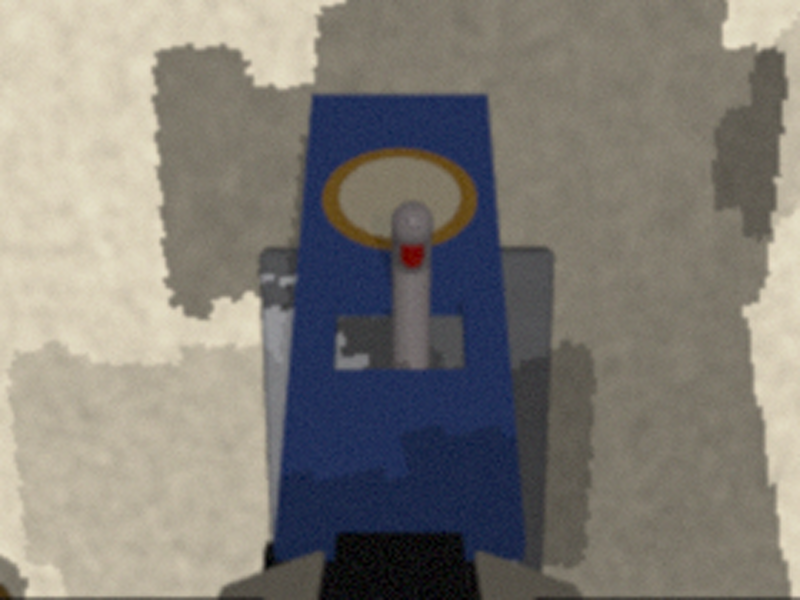

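Run:
```python
from h import *
import pickle
P4=pickle.load(open('w4.pkl','rb'));P5=pickle.load(open('w5.pkl','rb'))
k=280/800
z=lambda p:(180+(p[0]+.5)*k-.5,80+(p[1]+.5)*k-.5)
print('tri',rays2pt([ray('wrist',z((412,46)),P4),ray('wrist',z((412,219)),P5)]))
print('tri barb',rays2pt([ray('wrist',z((412,89)),P4),ray('wrist',z((412,256)),P5)]))
t=onz('wrist',z((412,219)),.158,P5);b=onz('wrist',z((412,256)),.1555,P5)
print(t,b)
X=-P5[1][:,0];print('tip rel TCP along X',(t-P5[0])@X,'barb',(b-P5[0])@X, 'lat',(t-P5[0])@P5[1][:,2])
w=np.array([.5137,-.1665,.1402])-P4[0];print('win rel TCP',w@X,w[2],w@P5[1][:,2])
```

```text
tri [ 0.5633 -0.1774  0.1595]
tri barb [ 0.5571 -0.1763  0.1569]
[ 0.5632 -0.1775  0.158 ] [ 0.5569 -0.1764  0.1555]
tip rel TCP along X 0.0612342672342515 barb 0.05486286548058075 lat 0.001796718152541613
win rel TCP 0.03719280849597109 -0.04712683917871513 -0.00011365467732404897
```

{"fn": "move_arm", "kwargs": {"commands": [[[0, -1, 0], 0, 1], [[0, -2, 0], 0, 1], [[0, -2, 0], 0, 1], [[0, -2, 0], 0, 1]]}}

```text
time: 8.6
tcp_pos: [0.503, -0.1647, 0.1894]
tool_rot: [[-0.984, -0.0, -0.18], [0.18, 0.0, -0.984], [0.0, -1.0, -0.0]]
force: [0.6, -0.0, -4.2]
finger_gap: 0.216
```

{"fn": "move_arm", "kwargs": {"commands": [[[0, -1, 0], 0, 1], [[0, -1, 0], 0, 1], [[0, -1, 0], 0, 1]]}}

```text
time: 8.9
tcp_pos: [0.503, -0.1647, 0.1901]
tool_rot: [[-0.984, -0.0, -0.18], [0.18, 0.0, -0.984], [0.001, -1.0, -0.0]]
force: [2.7, 0.4, -8.5]
finger_gap: 0.214
```

{"fn": "move_arm", "kwargs": {"commands": [[[0, 1.5, 0], 0, 1], [[0, 3, 0], 0, 1], [[0, 4, 0], 0, 1], [[0, 4.5, 0], 0, 1], [[0, 4.5, 0], 0, 1], [[0, 4.5, 0], 0, 1]]}}

```text
time: 9.5
tcp_pos: [0.5034, -0.1648, 0.1863]
tool_rot: [[-0.984, 0.0, -0.18], [0.18, -0.0, -0.984], [-0.0, -1.0, 0.0]]
force: [-0.0, -0.5, -1.0]
finger_gap: 0.214
```

{"fn": "move_arm", "kwargs": {"commands": [[[0, 1, 0], 0, 1], [[0, 1, 0], 0, 1], [[0, 1, 0], 0, 1]]}}

```text
time: 9.8
tcp_pos: [0.5032, -0.1647, 0.185]
tool_rot: [[-0.984, -0.0, -0.18], [0.18, 0.0, -0.984], [0.0, -1.0, -0.0]]
force: [0.1, -0.1, -1.0]
finger_gap: 0.214
```

{"fn": "move_arm", "kwargs": {"commands": [[[0, 1, 0], 0, 1], [[0, 1, 0], 0, 1], [[0, 1, 0], 0, 1]]}}

```text
time: 10.1
tcp_pos: [0.5032, -0.1647, 0.184]
tool_rot: [[-0.984, -0.0, -0.18], [0.18, 0.0, -0.984], [0.0, -1.0, -0.0]]
force: [-0.8, 0.2, -0.7]
finger_gap: 0.213
```

{"fn": "move_arm", "kwargs": {"commands": [[[0, 0.7, 0], 0, 1], [[0, 0.7, 0], 0, 1], [[0, 0.7, 0], 0, 1]]}}

```text
time: 10.4
tcp_pos: [0.5033, -0.1647, 0.1834]
tool_rot: [[-0.984, 0.0, -0.18], [0.18, 0.0, -0.984], [-0.0, -1.0, -0.0]]
force: [0.2, -0.3, -0.6]
finger_gap: 0.215
```

{"fn": "move_arm", "kwargs": {"commands": [[[0, 0.7, 0], 0, 1], [[0, 0.7, 0], 0, 1], [[0, 0.7, 0], 0, 1]]}}

```text
time: 10.7
tcp_pos: [0.5033, -0.1648, 0.1828]
tool_rot: [[-0.984, 0.0, -0.18], [0.18, -0.0, -0.984], [-0.0, -1.0, 0.0]]
force: [-0.0, -0.2, 0.3]
finger_gap: 0.214
```

Run:
```python
from cs import *
for deg in (33,34.5,36):
  th=np.radians(deg)
  for z in (0,1,7.5,9):
    xs=np.arange(-6,12,.1);c=np.array([clear(x,z,th) for x in xs]);ok=xs[c>0];print(deg,z,ok.min(),ok.max(),'best',xs[c.argmax()],c.max())
```

```text
33 0 -6.0 2.999999999999968 best -4.700000000000005 2.7070118379056627
33 1 -6.0 3.4999999999999662 best -0.6000000000000192 3.7024354667887174
33 7.5 0.39999999999997726 3.6999999999999655 best 2.0999999999999712 1.4623175606394763
33 9 1.0999999999999748 5.899999999999958 best 2.999999999999968 1.6341995234662847
34.5 0 -6.0 3.1999999999999673 best -2.5000000000000124 2.522366746189986
34.5 1 -6.0 3.6999999999999655 best -1.500000000000016 3.518567017147638
34.5 7.5 0.19999999999997797 3.899999999999965 best 2.0999999999999712 1.6518451393753772
34.5 9 0.9999999999999751 5.899999999999958 best 2.8999999999999684 1.7981155504382267
36 0 -6.0 3.3999999999999666 best -5.400000000000002 2.3338261471821324
36 1 -6.0 3.899999999999965 best -0.30000000000002025 3.3295768746749177
36 7.5 0.09999999999997833 4.099999999999964 best 2.0999999999999712 1.8437813946879618
36 9 0.7999999999999758 5.999999999999957 best 2.8999999999999684 1.9049281677073906
```

{"fn": "move_arm", "kwargs": {"commands": [[[0, -2, 0], 0, 1], [[-3, -3.2, 0], 0, 1], [[-6, -3.2, 0], 0, 1], [[-9, -3.2, 0], 0, 1], [[-12, -3.2, 0], 0, 1], [[-14, -3.2, 0], 0, 1], [[-14, -3.2, 0], 0, 1], [[-14, -3.2, 0], 0, 1]]}}

```text
time: 11.5
tcp_pos: [0.5169, -0.1672, 0.1857]
tool_rot: [[-0.984, -0.0, -0.18], [0.18, 0.0, -0.984], [0.0, -1.0, -0.0]]
force: [-1.1, 0.0, -1.1]
finger_gap: 0.216
```

{"fn": "move_arm", "kwargs": {"commands": [[[-1, 0, 0], 0, 1], [[-2, 0, 0], 0, 1], [[-3, 0, 0], 0, 1], [[-3, 0, 0], 0, 1], [[-3, 0, 0], 0, 1]]}}

```text
time: 12.0
tcp_pos: [0.52, -0.1678, 0.1859]
tool_rot: [[-0.984, 0.0, -0.18], [0.18, 0.0, -0.984], [-0.0, -1.0, -0.0]]
force: [0.1, -0.5, -0.3]
finger_gap: 0.212
```

{"fn": "move_arm", "kwargs": {"commands": [[[-1, 0, 0], 0, 1], [[-1, 0, 0], 0, 1], [[-1, 0, 0], 0, 1]]}}

```text
time: 12.3
tcp_pos: [0.5209, -0.168, 0.1859]
tool_rot: [[-0.984, 0.0, -0.18], [0.18, 0.0, -0.984], [-0.0, -1.0, -0.0]]
force: [0.1, -0.1, -0.9]
finger_gap: 0.215
```

{"fn": "move_arm", "kwargs": {"commands": [[[-1, 0, 0], 0, 1], [[-1, 0, 0], 0, 1], [[-1, 0, 0], 0, 1]]}}

```text
time: 12.6
tcp_pos: [0.5218, -0.1681, 0.1858]
tool_rot: [[-0.984, -0.0, -0.18], [0.18, 0.0, -0.984], [0.0, -1.0, 0.0]]
force: [-0.7, -0.3, -2.5]
finger_gap: 0.212
```

{"fn": "move_arm", "kwargs": {"commands": [[[-0.8, 0, 0], 0, 1], [[-0.8, 0, 0], 0, 1], [[-0.8, 0, 0], 0, 1]]}}

```text
time: 12.9
tcp_pos: [0.5222, -0.1682, 0.1857]
tool_rot: [[-0.984, -0.001, -0.18], [0.18, 0.0, -0.984], [0.001, -1.0, 0.0]]
force: [-2.9, 0.8, 0.7]
finger_gap: 0.212
```

{"fn": "move_arm", "kwargs": {"commands": [[[3, -0.5, 0], 0, 1], [[3.4, -2, 0], 0, 1], [[3.2, -3.5, 0], 0, 1], [[2.4, -5, 0], 0, 1], [[2.1, -6.3, 0], 0, 1], [[2.1, -6.3, 0], 0, 1], [[2.1, -6.3, 0], 0, 1]]}}

```text
time: 13.6
tcp_pos: [0.5207, -0.168, 0.1922]
tool_rot: [[-0.984, 0.0, -0.18], [0.18, -0.0, -0.984], [-0.0, -1.0, 0.0]]
force: [-0.1, -0.2, -1.6]
finger_gap: 0.211
```

{"fn": "move_arm", "kwargs": {"commands": [[[-0.2, -1.2, 0], 0, 1], [[-0.6, -2, 0], 0, 1], [[-1.1, -2.7, 0], 0, 1], [[-1.6, -3.5, 0], 0, 1], [[-1.6, -3.5, 0], 0, 1]]}}

```text
time: 14.1
tcp_pos: [0.5224, -0.1682, 0.1958]
tool_rot: [[-0.984, 0.0, -0.18], [0.18, -0.0, -0.984], [-0.0, -1.0, 0.0]]
force: [-0.1, -0.3, -1.3]
finger_gap: 0.214
```

{"fn": "move_arm", "kwargs": {"commands": [[[-0.6, -1, 0], 0, 1], [[-1.8, -2.5, 0], 0, 1], [[-2.9, -3.7, 0], 0, 1], [[-4.4, -5.3, 0], 0, 1], [[-4.4, -5.3, 0], 0, 1]]}}

```text
time: 14.6
tcp_pos: [0.527, -0.1691, 0.2013]
tool_rot: [[-0.984, 0.001, -0.18], [0.18, -0.0, -0.984], [-0.001, -1.0, 0.0]]
force: [-0.4, -0.1, -0.9]
finger_gap: 0.21
```

{"fn": "move_arm", "kwargs": {"commands": [[[-1.4, -1.6, 0], 0, 1], [[-2.9, -3.1, 0], 0, 1], [[-4.4, -4.5, 0], 0, 1], [[-5.9, -5.5, 0], 0, 1], [[-8, -7, 0], 0, 1], [[-8, -7, 0], 0, 1]]}}

```text
time: 15.2
tcp_pos: [0.5349, -0.1705, 0.2082]
tool_rot: [[-0.984, 0.001, -0.18], [0.18, -0.0, -0.984], [-0.001, -1.0, -0.0]]
force: [-0.8, 0.0, -1.3]
finger_gap: 0.215
```

Run:
```python
from h import *
im=snapshot('wrist')[:,:,::-1];cv2.imwrite('pics/w6.png',im[60:300,160:480])
t=snapshot('scene');cv2.imwrite('pics/s6.png',cv2.resize(t[145:250,240:380][:,:,::-1],(800,600),interpolation=cv2.INTER_CUBIC))
```

```text
(no output)
```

View pics/w6.png

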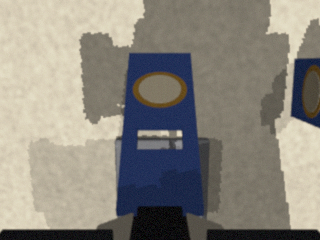

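View pics/s6.png

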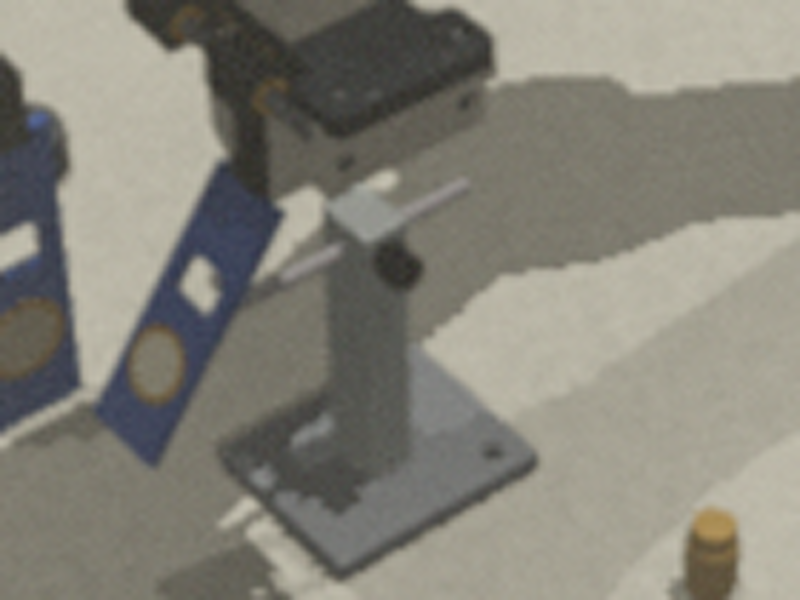

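{"fn": "move_arm", "kwargs": {"commands": [[[-5, -6, 0], 0, 1], [[-12, -16, 0], 0, 1], [[-22, -30, 0], 0, 1], [[-32, -50, 0], 0, 1], [[-40, -70, 0], 0, 1], [[-40, -90, 0], 0, 1], [[-40, -105, 0], 0, 1], [[-40, -110, 0], 0, 1], [[-40, -110, 0], 0, 1]]}}

```text
time: 16.2
tcp_pos: [0.5742, -0.1777, 0.3189]
tool_rot: [[-0.984, 0.001, -0.18], [0.18, -0.001, -0.984], [-0.002, -1.0, 0.0]]
force: [-0.5, -0.0, -0.9]
finger_gap: 0.209
```

{"fn": "move_arm", "kwargs": {"commands": [[[6, 0, -15], -2, 1], [[16, 0, -45], -5, 1], [[27, 0, -75], -8, 1], [[38, 0, -105], -11, 1], [[49, 0, -135], -14, 1], [[60, 0, -165], -17, 1], [[71, 0, -195], -20, 1], [[82, 0, -225], -23, 1], [[90, 0, -248], -23, 1], [[92, 0, -255], -23, 1]]}}

```text
time: 17.2
tcp_pos: [0.5272, 0.0955, 0.3185]
tool_rot: [[-0.974, 0.0, 0.228], [-0.228, 0.001, -0.974], [-0.001, -1.0, -0.001]]
force: [0.3, 0.5, -1.0]
finger_gap: 0.218
```

{"fn": "move_arm", "kwargs": {"commands": [[[0, 0, 0], 0, 1], [[0, 0, 0], 0, 1], [[0, 0, 0], 0, 1]]}}

```text
time: 17.5
tcp_pos: [0.5293, 0.0881, 0.3177]
tool_rot: [[-0.976, -0.0, 0.217], [-0.217, -0.001, -0.976], [0.0, -1.0, 0.001]]
force: [-0.3, 0.2, -1.5]
finger_gap: 0.215
```

Run:
```python
from h import *
import pickle
s=bot.sense();im=snapshot('wrist')[:,:,::-1];cv2.imwrite('pics/w7.png',im)
print(s['force'],s['tcp_pos'],s['tool_rot'])
pickle.dump((s['tcp_pos'],s['tool_rot']),open('w7.pkl','wb'))
```

```text
[-0.3293  0.1886 -1.497 ] [0.5293 0.0881 0.3177] [[-0.9762 -0.0002  0.217 ]
 [-0.217  -0.0008 -0.9762]
 [ 0.0004 -1.      0.0007]]
```

View pics/w7.png

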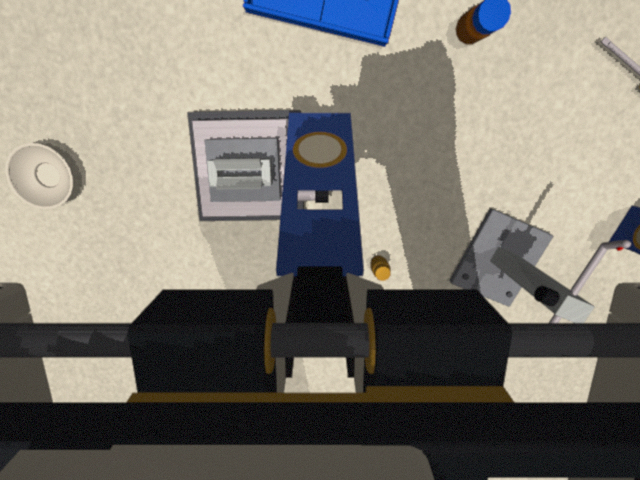

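The stage is at left, with its holder at about (240,173). The carrier is still tilted in the grip.

Run:
```python
import cv2
s=cv2.imread('pics/w7.png')
cv2.imwrite('pics/z8.png',cv2.resize(s[120:210,185:305],(800,600),interpolation=cv2.INTER_CUBIC))
```

```text
(no output)
```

View pics/z8.png

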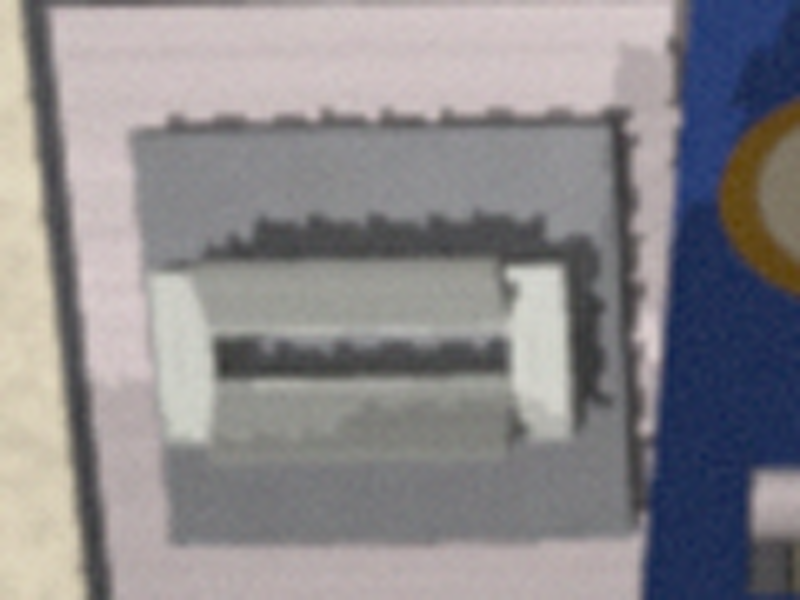

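Run:
```python
from h import *
import pickle
P=pickle.load(open('w7.pkl','rb'))
k=120/800
z=lambda p:(185+(p[0]+.5)*k-.5,120+(p[1]+.5)*k-.5)
def rect(n,c,h):
    q=np.array([onz('wrist',z(p),h,P) for p in c]);print(n,q.mean(0)[:2],'len',np.linalg.norm(q[1]-q[0]),'wid',np.linalg.norm(q[3]-q[0]),'ang',[round(float(np.degrees(np.arctan2(*(-(q[b]-q[a])[[1,0]]*np.array([-1,1])))) ),1) for a,b in((1,0),(2,3))]);return q
for h in (.066,.075):
  print(h)
  rect('slot',[(215,333),(510,329),(510,378),(215,382)],h)
  rect('lips',[(200,262),(503,258),(510,456),(215,460)],h)
  rect('ends',[(150,270),(570,263),(572,440),(165,445)],h)
for h in (.0,.026,.03,.04):
  rect('top plate grey %g'%h,[(133,130),(612,123),(635,528),(170,543)],h)
```

```text
0.066
slot [0.5343 0.1774] len 0.047210184363232814 wid 0.007854292484897 ang [76.7, 76.7]
lips [0.5334 0.1781] len 0.048100695949066456 wid 0.031670348891849186 ang [76.7, 76.7]
ends [0.5344 0.1771] len 0.06674029864719454 wid 0.02796754597209062 ang [76.5, 76.8]
0.075
slot [0.5359 0.1757] len 0.046151871261910594 wid 0.007678222411236006 ang [76.7, 76.7]
lips [0.535  0.1765] len 0.04702242020428335 wid 0.03096039307177004 ang [76.7, 76.7]
ends [0.536  0.1755] len 0.06524417798176688 wid 0.027340596073179714 ang [76.5, 76.8]
top plate grey 0 [0.5274 0.1852] len 0.08723369565864407 wid 0.07652202557121443 ang [76.6, 75.6]
top plate grey 0.026 [0.5317 0.1807] len 0.08238198957856434 wid 0.07226607408457016 ang [76.6, 75.6]
top plate grey 0.03 [0.5324 0.1801] len 0.08163557325855206 wid 0.07161131231739411 ang [76.6, 75.6]
top plate grey 0.04 [0.534  0.1784] len 0.0797695324585214 wid 0.069974407899454 ang [76.6, 75.6]
```

{"fn": "move_arm", "kwargs": {"commands": [[[0, 0, 0], -0.7, 0.9], [[0, 0, 0], -0.7, 0.9], [[0, 0, 0], -0.7, 0.9], [[0, 0, 0], -0.7, 0.9], [[0, 0, 0], -0.7, 0.9]], "force": 6}}

```text
time: 18.05
tcp_pos: [0.5291, 0.0897, 0.318]
tool_rot: [[-0.973, 0.0, 0.231], [-0.231, 0.0, -0.973], [-0.0, -1.0, -0.0]]
force: [0.4, 0.2, -1.9]
finger_gap: 0.216
```

Run:
```python
from h import *
s=bot.sense();im=snapshot('wrist')[:,:,::-1];cv2.imwrite('pics/w8.png',im[60:300,160:480]);print(s['force'],s['finger_gap'])
```

```text
[ 0.4422  0.2035 -1.8536] 0.21573412135349973
```

View pics/w8.png

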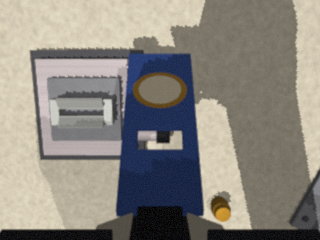

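{"fn": "move_arm", "kwargs": {"commands": [[[0, 0, 0], 0, 0.9], [[0, 0, 0], 0, 0.9], [[0, 0, 0], 0, 0.9], [[0, 0, 0], 0, 0.9]], "force": 4}}

```text
time: 18.5
tcp_pos: [0.529, 0.0898, 0.318]
tool_rot: [[-0.973, 0.0, 0.231], [-0.231, -0.0, -0.973], [-0.0, -1.0, 0.0]]
force: [0.5, -0.4, -1.4]
finger_gap: 0.217
```

Run:
```python
from h import *
s=bot.sense();im=snapshot('wrist')[:,:,::-1];cv2.imwrite('pics/w9.png',im[60:300,160:480]);print(s['force'],s['finger_gap'])
```

```text
[ 0.4767 -0.3565 -1.3822] 0.21730891908290215
```

View pics/w9.png

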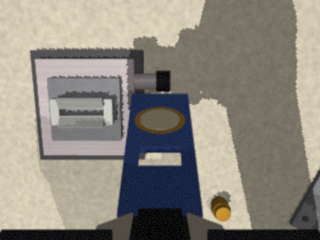

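Run:
```python
import cv2
s=cv2.imread('pics/w9.png')
cv2.imwrite('pics/z9.png',cv2.resize(s[85:235,60:260],(800,600),interpolation=cv2.INTER_CUBIC))
```

```text
(no output)
```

View pics/z9.png

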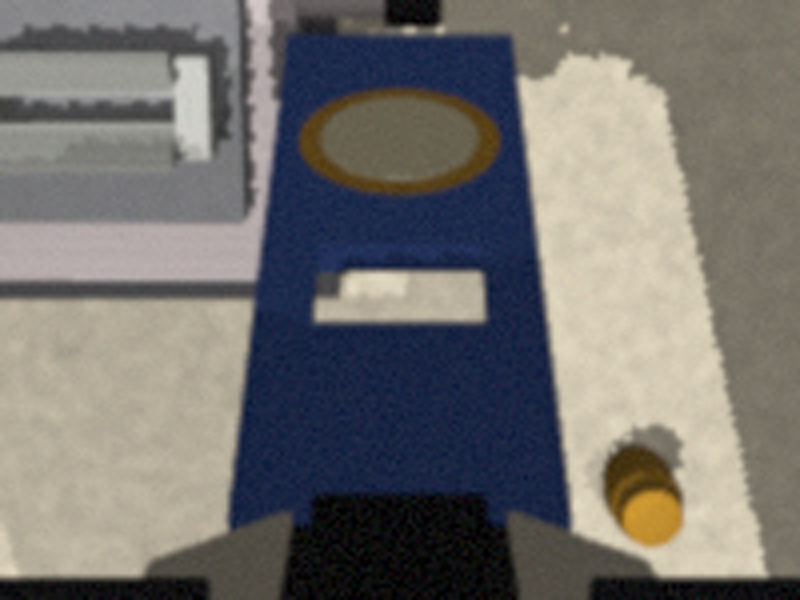

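```bash
cat > f9.py <<'E'
from fit2 import *
def run(pts,off,sc,P,th0=.35):
    z=lambda p:(off[0]+(p[0]+.5)/sc-.5,off[1]+(p[1]+.5)/sc-.5)
    pix=[z(p[0]) for p in pts];obj=[np.array(p[1])/1000 for p in pts]
    p,e=fit(pix,obj,P,[P[0][0]+.07,P[0][1]+.01,P[0][2]-.12,th0,.23])
    R,t=model(p);print('foot',t,'tilt,yaw',np.degrees(p[3:]));print(e.round(2).tolist());print('s133',t+.133*R[:,2],'TCP',P[0])
E
python3 - <<'E'
from f9 import *
s=bot.sense();P=(s['tcp_pos'],s['tool_rot'])
run([((288,36),(2.5,20,0)),((513,36),(2.5,-20,0)),((313,322),(2.5,12,83)),((487,322),(2.5,-12,83)),((318,246),(2.5,12,65)),((483,246),(2.5,-12,65)),((316,269),(-2.5,12,65)),((485,269),(-2.5,-12,65)),((231,522),(-2.5,20,120)),((569,522),(-2.5,-20,120))],(220,145),4,P)
E
```

```text
foot [0.5796 0.1018 0.1919] tilt,yaw [21.7335 13.1981]
[[0.39, 0.67], [-0.48, 0.84], [-0.07, -1.81], [0.22, -1.69], [0.09, -1.25], [-0.19, -1.14], [0.85, -0.01], [-1.0, 0.1], [0.5, 2.91], [-0.44, 3.13]]
s133 [0.5317 0.0906 0.3154] TCP [0.529  0.0898 0.318 ]
```

{"fn": "move_arm", "kwargs": {"commands": [[[4, 0, -10], 0, 0.9], [[10, 5, -30], 0, 0.9], [[16, 15, -50], 0, 0.9], [[22, 30, -70], 0, 0.9], [[24, 50, -82], 0, 0.9], [[24, 70, -84], 0, 0.9], [[24, 85, -84], 0, 0.9], [[24, 97, -84], 0, 0.9], [[24, 103, -84], 0, 0.9], [[24, 103, -84], 0, 0.9]], "force": 8}}

```text
time: 19.55
tcp_pos: [0.4861, 0.1655, 0.2143]
tool_rot: [[-0.973, -0.001, 0.23], [-0.23, -0.0, -0.973], [0.001, -1.0, -0.0]]
force: [-0.4, -1.0, -1.8]
finger_gap: 0.214
```

Run:
```python
from h import *
s=bot.sense();print(s['force'],s['tcp_pos'],s['tool_rot'])
im=snapshot('wrist')[:,:,::-1];cv2.imwrite('pics/w10.png',im)
cv2.imwrite('pics/z10.png',cv2.resize(im[85:295,180:460],(800,600),interpolation=cv2.INTER_CUBIC))
t=snapshot('scene');cv2.imwrite('pics/s10.png',cv2.resize(t[210:345,330:510][:,:,::-1],(800,600),interpolation=cv2.INTER_CUBIC))
```

```text
[-0.3994 -0.9815 -1.7739] [0.4861 0.1655 0.2143] [[-0.9731 -0.0012  0.2303]
 [-0.2303 -0.0001 -0.9731]
 [ 0.0012 -1.     -0.0002]]
```

View pics/z10.png

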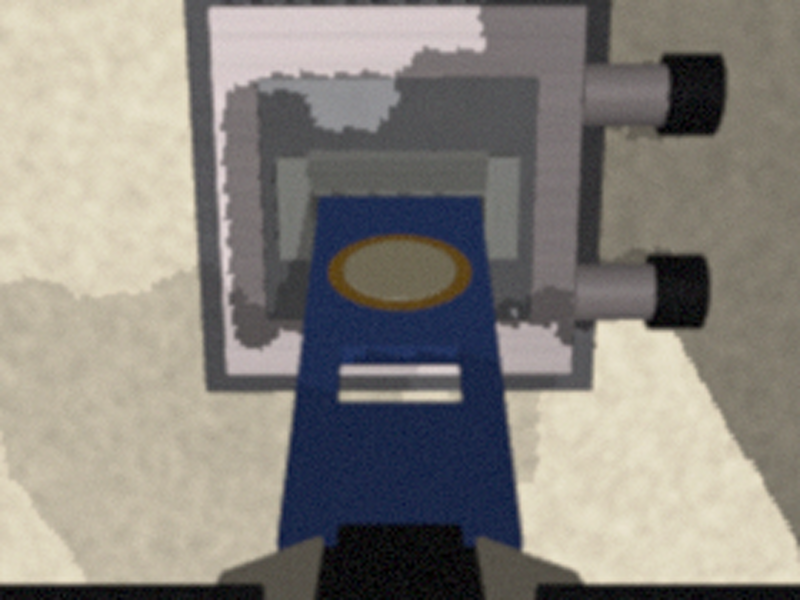

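View pics/s10.png

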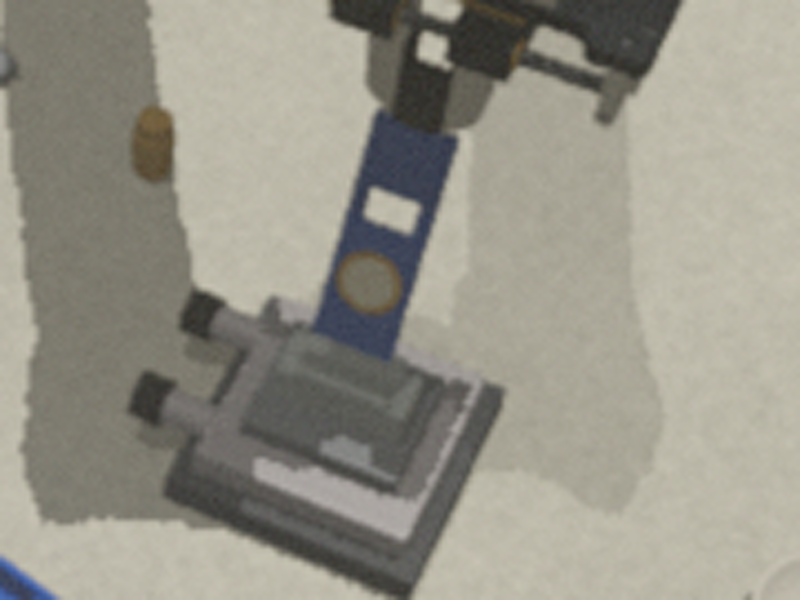

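Run:
```python
from f9 import *
s=bot.sense();P=(s['tcp_pos'],s['tool_rot']);k=280/800
z=lambda p:(180+(p[0]+.5)*k-.5,85+(p[1]+.5)*k-.5)
run([((317,196),(2.5,20,0)),((483,196),(2.5,-20,0)),((338,402),(2.5,12,83)),((462,402),(2.5,-12,83)),((341,346),(2.5,12,65)),((460,346),(2.5,-12,65)),((340,364),(-2.5,12,65)),((461,364),(-2.5,-12,65))],(180,85),800/280,P)
F=np.array([np.cos(np.radians(13.2)),np.sin(np.radians(13.2)),0])
c=np.array([.5348,.177,0])
for n,p,h in [('farlip',(398,155),.075),('endfar',(398,157),.075),('endnear',(505,258),.075),('endnearL',(290,258),.075)]:
    q=onz('wrist',z(p),h,P);print(n,(q-c)@F*1000,q)
```

```text
foot [0.5388 0.1784 0.0949] tilt,yaw [22.3994 13.3341]
[[0.78, -0.19], [-0.73, -0.19], [-0.61, -0.38], [0.92, -0.37], [-0.22, -0.06], [0.11, -0.06], [0.43, 0.74], [-0.55, 0.74]]
s133 [0.4895 0.1667 0.2179] TCP [0.4868 0.166  0.2154]
farlip 15.332817009373546 [0.5495 0.1814 0.075 ]
endfar 14.820337932369652 [0.549  0.1813 0.075 ]
endnear -11.697020343912083 [0.5298 0.147  0.075 ]
endnearL -11.839354926645319 [0.5164 0.2037 0.075 ]
```

{"fn": "move_arm", "kwargs": {"commands": [[[2, 5, 0], 0, 0.9], [[2.5, 10, 0], 0, 0.9], [[2.5, 14, 0], 0, 0.9], [[2.5, 17, 0], 0, 0.9], [[2.5, 20, 0], 0, 0.9], [[2.5, 20, 0], 0, 0.9]], "force": 6}}

```text
time: 20.25
tcp_pos: [0.4836, 0.1653, 0.1945]
tool_rot: [[-0.973, -0.001, 0.231], [-0.231, -0.0, -0.973], [0.001, -1.0, -0.0]]
force: [-0.6, 0.2, -1.7]
finger_gap: 0.215
```

Run:
```python
from f9 import *
s=bot.sense();print(s['force'],s['tcp_pos'])
im=snapshot('wrist')[:,:,::-1]
cv2.imwrite('pics/z11.png',cv2.resize(im[85:295,180:460],(800,600),interpolation=cv2.INTER_CUBIC))
t=snapshot('scene');cv2.imwrite('pics/s11.png',cv2.resize(t[210:345,330:510][:,:,::-1],(800,600),interpolation=cv2.INTER_CUBIC))
```

```text
[-0.6136  0.2487 -1.6547] [0.4836 0.1653 0.1945]
```

View pics/z11.png

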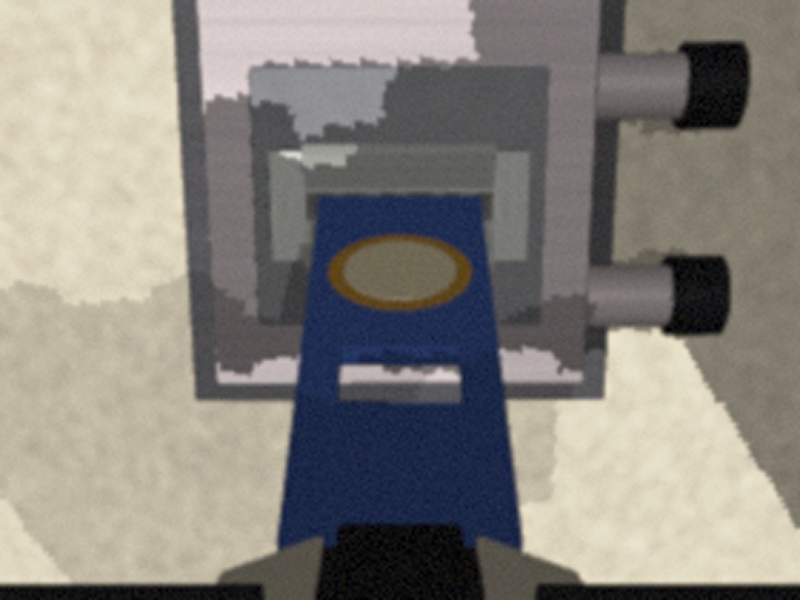

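View pics/s11.png

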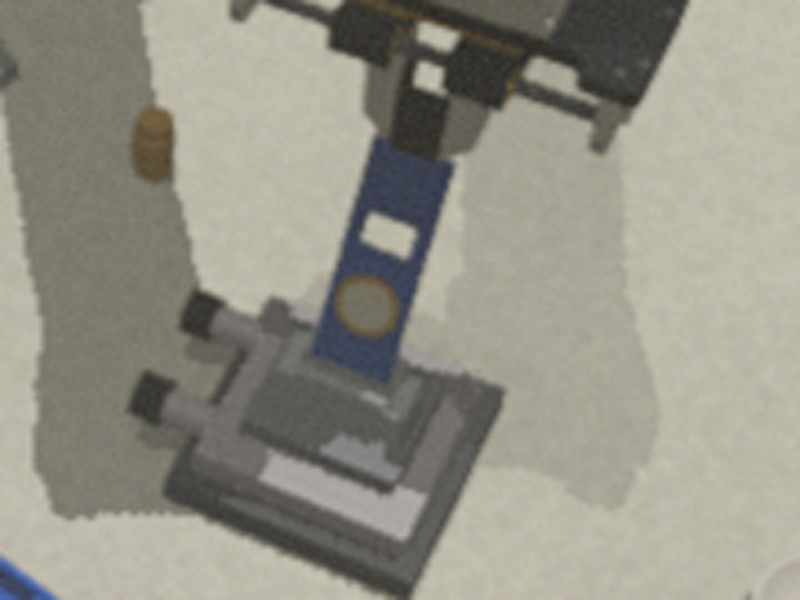

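{"fn": "move_arm", "kwargs": {"commands": [[[0, 3, 0], 0, 0.9], [[-3, 2.5, 0], 0, 0.9], [[-6, 1.3, 0], 0, 0.9], [[-9, 0.2, 0], 0, 0.9], [[-12, -0.8, 0], 0, 0.9], [[-15, -1.6, 0], 0, 0.9], [[-15, -1.6, 0], 0, 0.9]]}}

```text
time: 21.05
tcp_pos: [0.4991, 0.1691, 0.1971]
tool_rot: [[-0.973, 0.001, 0.231], [-0.231, 0.0, -0.973], [-0.001, -1.0, -0.0]]
force: [-2.0, -1.5, 3.3]
finger_gap: 0.217
```

{"fn": "move_arm", "kwargs": {"commands": [[[-2, -2, 0], 0, 0.9], [[-5, -3, 0], 0, 0.9], [[-8, -3.6, 0], 0, 0.9], [[-11, -4.2, 0], 0, 0.9], [[-11, -4.2, 0], 0, 0.9]]}}

```text
time: 21.55
tcp_pos: [0.5099, 0.1716, 0.2013]
tool_rot: [[-0.973, 0.001, 0.231], [-0.231, 0.0, -0.973], [-0.001, -1.0, -0.0]]
force: [-0.8, -0.7, 5.3]
finger_gap: 0.219
```

Run:
```python
from f9 import *
s=bot.sense();print(s['force'],s['tcp_pos'])
im=snapshot('wrist')[:,:,::-1]
cv2.imwrite('pics/z12.png',cv2.resize(im[85:295,180:460],(800,600),interpolation=cv2.INTER_CUBIC))
t=snapshot('scene');cv2.imwrite('pics/s12.png',cv2.resize(t[210:345,330:510][:,:,::-1],(800,600),interpolation=cv2.INTER_CUBIC))
```

```text
[-0.7735 -0.6784  5.3224] [0.5099 0.1716 0.2013]
```

View pics/z12.png

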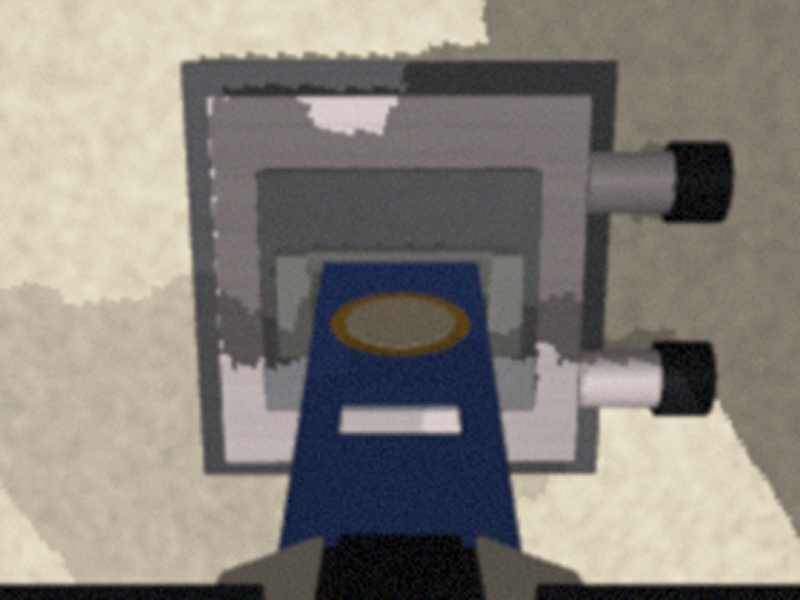

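View pics/s12.png

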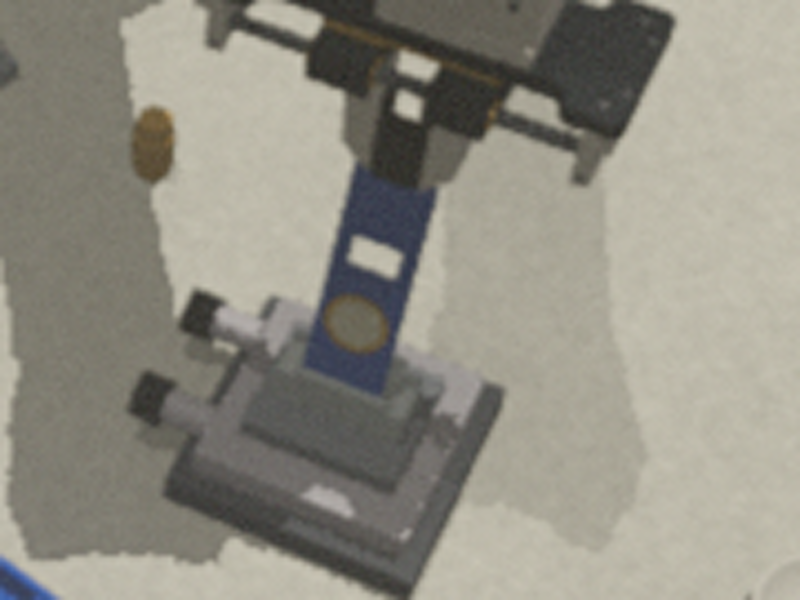

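Run:
```python
from f9 import *
s=bot.sense();P=(s['tcp_pos'],s['tool_rot']);k=280/800
z=lambda p:(180+(p[0]+.5)*k-.5,85+(p[1]+.5)*k-.5)
run([((322,262),(2.5,20,0)),((478,262),(2.5,-20,0)),((339,433),(2.5,12,83)),((462,433),(2.5,-12,83)),((341,405),(-2.5,12,65)),((460,405),(-2.5,-12,65))],(180,85),800/280,P,.25)
F=np.array([np.cos(np.radians(13.2)),np.sin(np.radians(13.2)),0])
c=np.array([.5348,.177,0])
for n,p,h in [('farlip',(398,250),.075),('endfarL',(295,256),.075),('endnear',(505,358),.075)]:
    q=onz('wrist',z(p),h,P);print(n,(q-c)@F*1000,q)
```

```text
foot [0.5445 0.1799 0.0746] tilt,yaw [14.8531 13.3961]
[[0.12, -0.14], [-0.08, -0.16], [-0.45, -0.36], [0.47, -0.38], [0.58, 0.58], [-0.66, 0.56]]
s133 [0.5114 0.172  0.2032] TCP [0.5094 0.1715 0.2008]
farlip 15.506755155517546 [0.5496 0.1817 0.075 ]
endfarL 13.891924449637019 [0.542  0.2071 0.075 ]
endnear -12.83060973283803 [0.5285 0.1476 0.075 ]
```

{"fn": "move_arm", "kwargs": {"commands": [[[0, -2, 0], 0, 0.9], [[2, -4, 0], 0, 0.9], [[5, -4, 0], 0, 0.9], [[8, -4, 0], 0, 0.9], [[9, -2, 0], 0, 0.9], [[9, 1, 0], 0, 0.9], [[9, 3, 0], 0, 0.9], [[9, 3, 0], 0, 0.9]]}}

```text
time: 22.45
tcp_pos: [0.5002, 0.1691, 0.1973]
tool_rot: [[-0.973, -0.001, 0.231], [-0.231, -0.0, -0.973], [0.001, -1.0, -0.0]]
force: [-0.1, -1.0, -0.6]
finger_gap: 0.218
```

Run:
```python
from f9 import *
s=bot.sense();print(s['force'],s['tcp_pos'])
im=snapshot('wrist')[:,:,::-1]
cv2.imwrite('pics/z13.png',cv2.resize(im[85:295,180:460],(800,600),interpolation=cv2.INTER_CUBIC))
```

```text
[-0.1373 -0.9569 -0.6423] [0.5002 0.1691 0.1973]
```

View pics/z13.png

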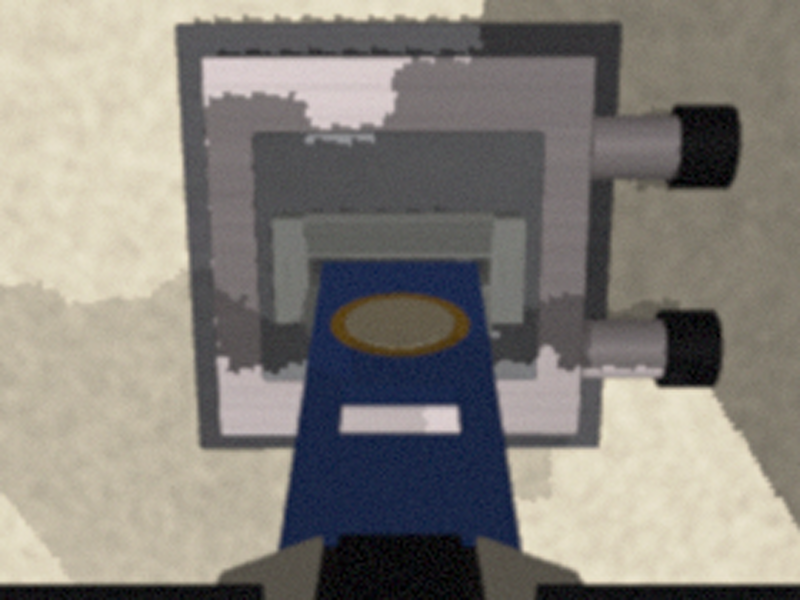

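{"fn": "move_arm", "kwargs": {"commands": [[[0, 2, 0], 0, 0.9], [[0, 4, 0], 0, 0.9], [[0, 6, 0], 0, 0.9], [[0, 6, 0], 0, 0.9]]}}

```text
time: 22.9
tcp_pos: [0.5002, 0.1692, 0.1914]
tool_rot: [[-0.973, -0.001, 0.231], [-0.231, -0.0, -0.973], [0.001, -1.0, -0.0]]
force: [-0.1, 0.0, -1.2]
finger_gap: 0.219
```

{"fn": "move_arm", "kwargs": {"commands": [[[0, 2, 0], 0, 0.9], [[0, 4, 0], 0, 0.9], [[0, 4, 0], 0, 0.9]]}}

```text
time: 23.2
tcp_pos: [0.5002, 0.1692, 0.1875]
tool_rot: [[-0.973, -0.0, 0.231], [-0.231, -0.0, -0.973], [0.0, -1.0, 0.0]]
force: [-0.3, 0.8, -2.6]
finger_gap: 0.221
```

{"fn": "move_arm", "kwargs": {"commands": [[[-3, -0.8, 0], 0, 0.9], [[-6, -1.5, 0], 0, 0.9], [[-9, -2.1, 0], 0, 0.9], [[-12, -2.6, 0], 0, 0.9], [[-12, -2.6, 0], 0, 0.9]]}}

```text
time: 23.7
tcp_pos: [0.5127, 0.1722, 0.1905]
tool_rot: [[-0.973, 0.0, 0.231], [-0.231, 0.0, -0.973], [-0.001, -1.0, -0.0]]
force: [-1.0, -0.4, -1.4]
finger_gap: 0.218
```

Run:
```python
from f9 import *
s=bot.sense();print(s['force'],s['tcp_pos'])
im=snapshot('wrist')[:,:,::-1]
cv2.imwrite('pics/z14.png',cv2.resize(im[85:295,180:460],(800,600),interpolation=cv2.INTER_CUBIC))
```

```text
[-1.0186 -0.3951 -1.4485] [0.5127 0.1722 0.1905]
```

View pics/z14.png

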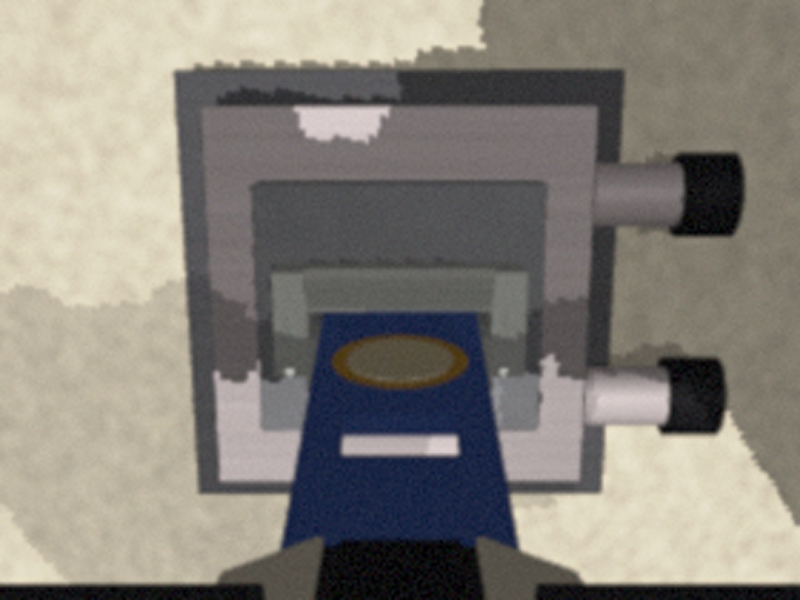

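{"fn": "move_arm", "kwargs": {"commands": [[[-3, -0.5, 0], 0, 0.9], [[-6, -1, 0], 0, 0.9], [[-9, -1.4, 0], 0, 0.9], [[-12, -1.7, 0], 0, 0.9], [[-12, -1.7, 0], 0, 0.9]]}}

```text
time: 24.25
tcp_pos: [0.5243, 0.175, 0.1921]
tool_rot: [[-0.973, 0.0, 0.231], [-0.231, 0.0, -0.973], [-0.0, -1.0, -0.0]]
force: [0.1, -0.8, -0.7]
finger_gap: 0.217
```

{"fn": "move_arm", "kwargs": {"commands": [[[-2, -0.2, 0], 0, 0.9], [[-4, -0.3, 0], 0, 0.9], [[-6, -0.3, 0], 0, 0.9], [[-6, -0.3, 0], 0, 0.9]]}}

```text
time: 24.65
tcp_pos: [0.5299, 0.1763, 0.1924]
tool_rot: [[-0.973, 0.0, 0.231], [-0.231, 0.0, -0.973], [-0.0, -1.0, -0.0]]
force: [-0.7, 0.0, -2.0]
finger_gap: 0.214
```

Run:
```python
from f9 import *
s=bot.sense();print(s['force'],s['tcp_pos'])
im=snapshot('wrist')[:,:,::-1]
cv2.imwrite('pics/z15.png',cv2.resize(im[85:295,180:460],(800,600),interpolation=cv2.INTER_CUBIC))
t=snapshot('scene');cv2.imwrite('pics/s15.png',cv2.resize(t[210:345,330:510][:,:,::-1],(800,600),interpolation=cv2.INTER_CUBIC))
```

```text
[-0.6677  0.0055 -2.0018] [0.5299 0.1763 0.1924]
```

View pics/z15.png

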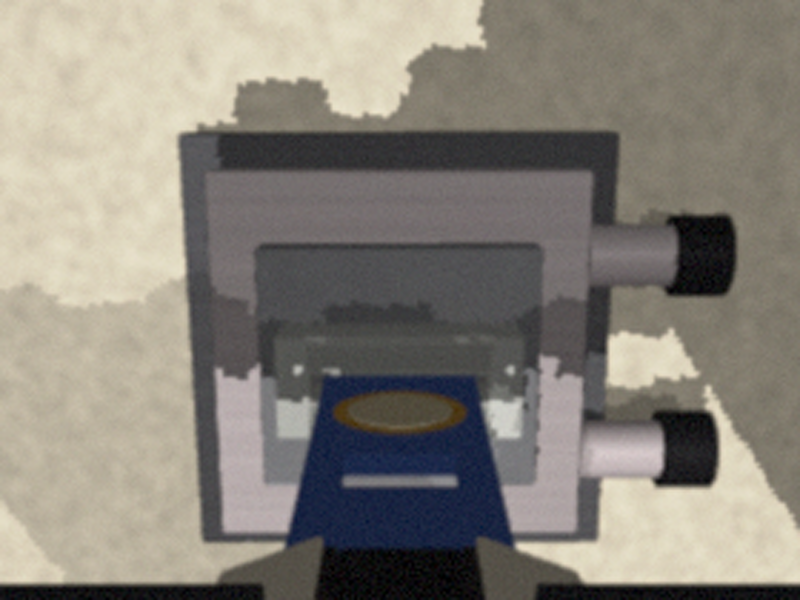

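View pics/s15.png

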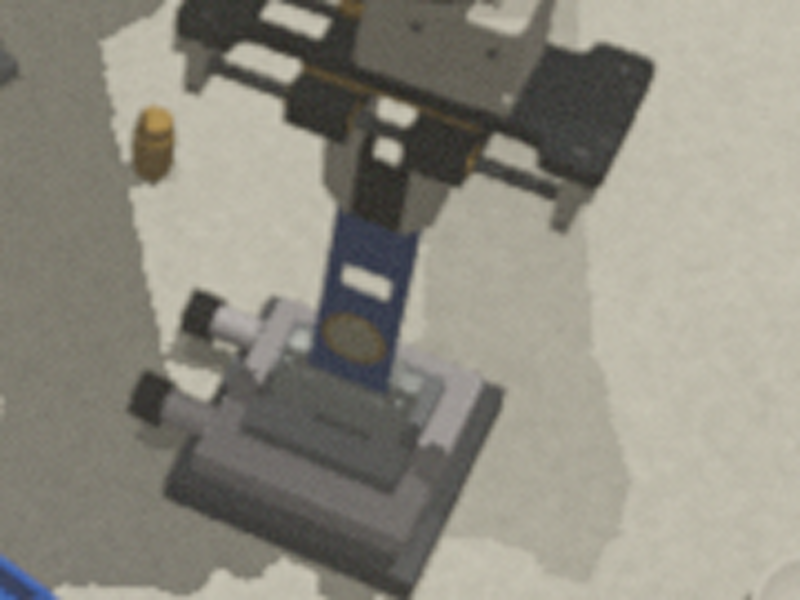

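Run:
```python
from f9 import *
s=bot.sense();P=(s['tcp_pos'],s['tool_rot']);k=280/800
z=lambda p:(180+(p[0]+.5)*k-.5,85+(p[1]+.5)*k-.5)
run([((323,377),(2.5,20,0)),((476,377),(2.5,-20,0)),((342,488),(2.5,12,83)),((458,488),(2.5,-12,83)),((343,475),(-2.5,12,65)),((457,475),(-2.5,-12,65))],(180,85),800/280,P,.1)
F=np.array([np.cos(np.radians(13.2)),np.sin(np.radians(13.2)),0])
c=np.array([.5348,.177,0])
for n,p,h in [('farlip',(398,330),.075),('endfar',(295,332),.075),('endnear',(505,438),.075)]:
    q=onz('wrist',z(p),h,P);print(n,(q-c)@F*1000,q)
```

```text
foot [0.5337 0.1774 0.0608] tilt,yaw [ 1.0733 13.3776]
[[1.03, -0.23], [-0.91, -0.24], [-0.99, -0.57], [1.01, -0.58], [0.36, 1.05], [-0.41, 1.04]]
s133 [0.5313 0.1768 0.1938] TCP [0.5298 0.1763 0.1924]
farlip 17.239575717554583 [0.5513 0.182  0.075 ]
endfar 16.645198933522735 [0.5448 0.2074 0.075 ]
endnear -11.457801968189218 [0.5298 0.1481 0.075 ]
```

{"fn": "move_arm", "kwargs": {"commands": [[[-1.5, 0, 0], 0, 0.9], [[-3, 1, 0], 0, 0.9], [[-3, 3, 0], 0, 0.9], [[-3, 5, 0], 0, 0.9], [[-3, 7, 0], 0, 0.9], [[-3, 7, 0], 0, 0.9]]}}

```text
time: 25.35
tcp_pos: [0.5323, 0.1768, 0.185]
tool_rot: [[-0.973, -0.0, 0.231], [-0.231, -0.0, -0.973], [0.001, -1.0, 0.0]]
force: [0.7, 0.2, -0.9]
finger_gap: 0.216
```

{"fn": "move_arm", "kwargs": {"commands": [[[0, 2, 0], 0, 0.9], [[0, 4, 0], 0, 0.9], [[0, 5, 0], 0, 0.9], [[0, 5, 0], 0, 0.9]]}}

```text
time: 25.75
tcp_pos: [0.5324, 0.1768, 0.1802]
tool_rot: [[-0.973, -0.0, 0.231], [-0.231, -0.0, -0.973], [0.0, -1.0, -0.0]]
force: [-0.1, -0.3, -0.4]
finger_gap: 0.22
```

{"fn": "move_arm", "kwargs": {"commands": [[[0, 1, 0], 0, 0.9], [[0, 1, 0], 0, 0.9], [[0, 1, 0], 0, 0.9]]}}

```text
time: 26.05
tcp_pos: [0.5325, 0.1769, 0.1794]
tool_rot: [[-0.973, 0.0, 0.231], [-0.231, -0.0, -0.973], [-0.0, -1.0, 0.0]]
force: [-0.4, -0.8, -1.7]
finger_gap: 0.217
```

{"fn": "move_arm", "kwargs": {"commands": [[[0, 1, 0], 0, 0.9], [[0, 1, 0], 0, 0.9], [[0, 1, 0], 0, 0.9]]}}

```text
time: 26.35
tcp_pos: [0.5325, 0.1769, 0.1784]
tool_rot: [[-0.973, 0.0, 0.231], [-0.231, -0.0, -0.973], [-0.0, -1.0, 0.0]]
force: [-0.4, 0.8, -0.9]
finger_gap: 0.217
```

{"fn": "move_arm", "kwargs": {"commands": [[[0, 1, 0], 0, 0.9], [[0, 1, 0], 0, 0.9], [[0, 1, 0], 0, 0.9]]}}

```text
time: 26.65
tcp_pos: [0.5331, 0.1771, 0.178]
tool_rot: [[-0.973, 0.001, 0.231], [-0.231, 0.0, -0.973], [-0.001, -1.0, 0.0]]
force: [0.2, 0.2, 4.6]
finger_gap: 0.219
```

Run:
```python
from f9 import *
s=bot.sense();print(s['force'],s['tcp_pos'])
im=snapshot('wrist')[:,:,::-1]
cv2.imwrite('pics/z16.png',cv2.resize(im[85:295,180:460],(800,600),interpolation=cv2.INTER_CUBIC))
t=snapshot('scene');cv2.imwrite('pics/s16.png',cv2.resize(t[210:345,330:510][:,:,::-1],(800,600),interpolation=cv2.INTER_CUBIC))
```

```text
[0.2071 0.1562 4.6093] [0.5331 0.1771 0.178 ]
```

View pics/z16.png

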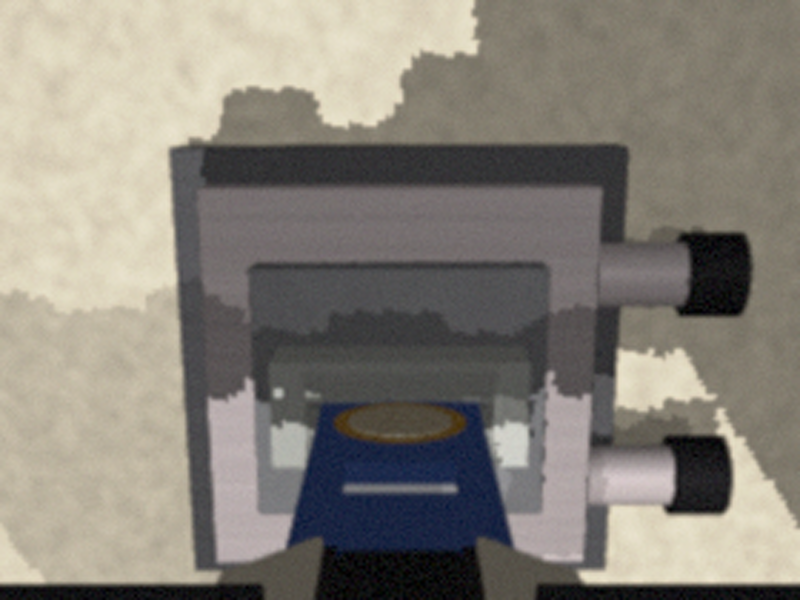

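View pics/s16.png

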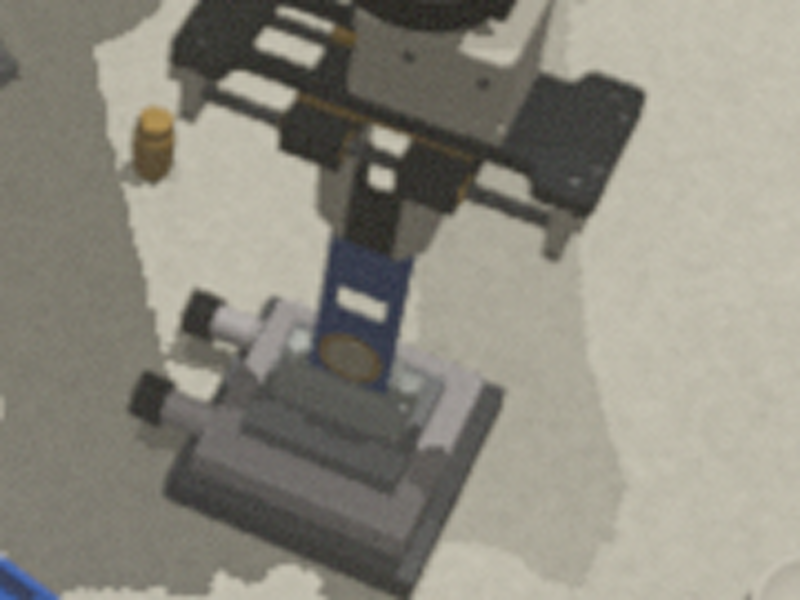

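{"fn": "move_arm", "kwargs": {"commands": [[[-1, -0.3, 0], 0, 0.9], [[-2, -0.3, 0], 0, 0.9], [[-2, -0.3, 0], 0, 0.9], [[-2, -0.3, 0], 0, 0.9]], "force": 4}}

```text
time: 27.15
tcp_pos: [0.5348, 0.1775, 0.1779]
tool_rot: [[-0.973, 0.001, 0.231], [-0.231, 0.0, -0.973], [-0.001, -1.0, -0.0]]
force: [-0.3, 0.2, 5.2]
finger_gap: 0.219
```

Run:
```python
from f9 import *
s=bot.sense();print(s['force'],s['tcp_pos'])
P=(s['tcp_pos'],s['tool_rot'])
im=snapshot('wrist')[:,:,::-1]
cv2.imwrite('pics/z17.png',cv2.resize(im[215:295,270:370],(750,600),interpolation=cv2.INTER_CUBIC))
# predicted front s=83 and back s=65 rows for tilts with foot in slot
for c in ([.5348,.177],[.536,.1773]):
  for th in (-3,-1.5,0,1.5,3,5):
    R,t=model([c[0],c[1],.046,np.radians(th),np.radians(13.3)])
    q=proj('wrist',np.array([[.0025,0,.083],[-.0025,0,.065],[.0025,0,.065],[-.0025,0,.12],[.0025,0,.12],[.0025,0,.1]])@R.T+t,P)
    print(c,th,q[:,1])
```

```text
[-0.3322  0.2494  5.1843] [0.5348 0.1775 0.1779]
[0.5348, 0.177] -3 [251.7862 251.2854 243.4172 284.307  274.2525 261.0751]
[0.5348, 0.177] -1.5 [255.4997 253.9021 246.1242 290.4672 280.6052 265.8909]
[0.5348, 0.177] 0 [259.1666 256.4819 248.8034 296.4925 286.8402 270.6342]
[0.5348, 0.177] 1.5 [262.7817 259.022  251.4519 302.3728 292.9465 275.2976]
[0.5348, 0.177] 3 [266.3404 261.5195 254.0663 308.099  298.9137 279.8741]
[0.5348, 0.177] 5 [270.9893 264.7786 257.4941 315.4795 306.637  285.8297]
[0.536, 0.1773] -3 [249.7109 249.3785 241.4884 281.8856 271.7946 258.8398]
[0.536, 0.1773] -1.5 [253.4353 252.0032 244.2025 288.0696 278.17   263.671 ]
[0.536, 0.1773] 0 [257.1134 254.5913 246.8893 294.1192 284.4284 268.4302]
[0.536, 0.1773] 1.5 [260.7402 257.14   249.5455 300.0244 290.5588 273.11  ]
[0.536, 0.1773] 3 [264.3109 259.6462 252.1679 305.7759 296.5506 277.7035]
[0.536, 0.1773] 5 [268.9764 262.9173 255.6068 313.1907 304.3073 283.6822]
```

View pics/z17.png

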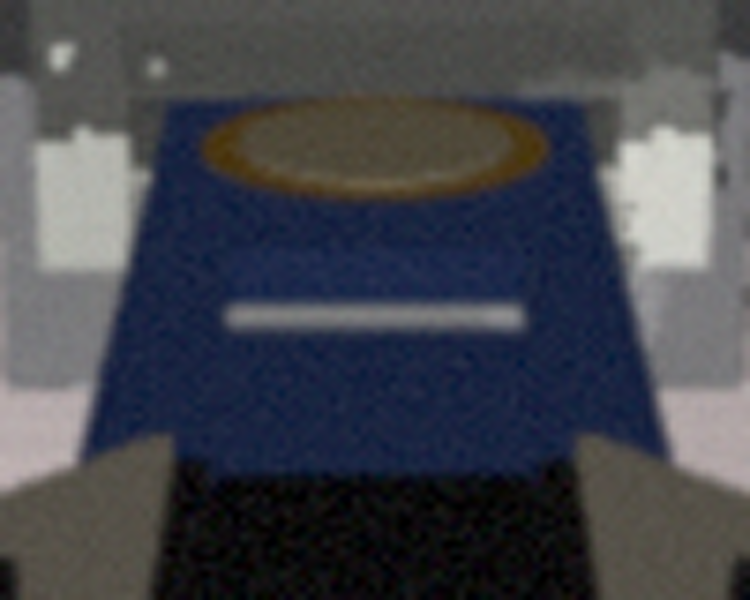

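{"fn": "move_arm", "kwargs": {"commands": [[[-1, -0.4, 0], 0, 0.9], [[-2, -0.5, 0], 0, 0.9], [[-2, -0.5, 0], 0, 0.9], [[-2, -0.5, 0], 0, 0.9]]}}

```text
time: 27.6
tcp_pos: [0.5362, 0.1778, 0.1779]
tool_rot: [[-0.973, -0.001, 0.231], [-0.231, -0.0, -0.973], [0.001, -1.0, -0.0]]
force: [-1.1, -0.3, 0.7]
finger_gap: 0.218
```

Run:
```python
from f9 import *
s=bot.sense();print(s['force'],s['tcp_pos'])
im=snapshot('wrist')[:,:,::-1]
cv2.imwrite('pics/z18.png',cv2.resize(im[215:295,270:370],(750,600),interpolation=cv2.INTER_CUBIC))
```

```text
[-1.1468 -0.2614  0.6994] [0.5362 0.1778 0.1779]
```

View pics/z18.png

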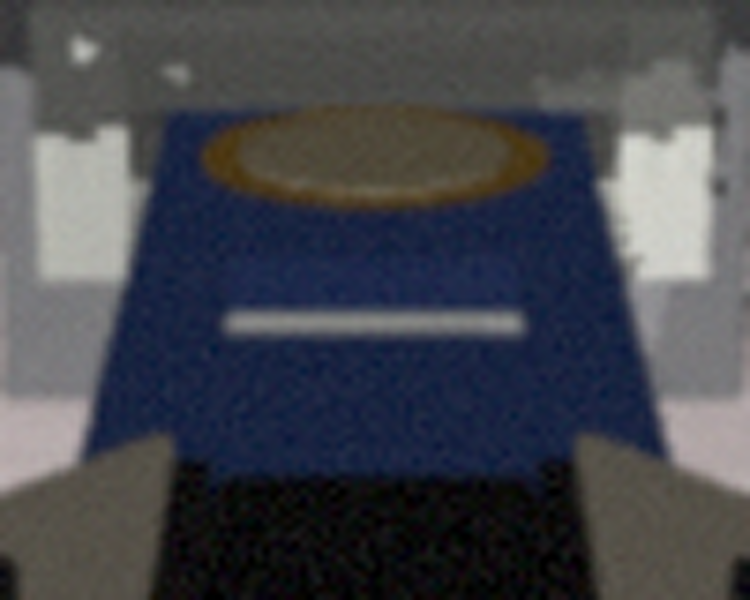

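{"fn": "move_arm", "kwargs": {"commands": [[[0, 0, 0], 0, 0.7], [[0, 0, 0], 0, 0.6], [[0, 0, 0], 0, 0.5], [[0, 0, 0], 0, 0.5], [[0, 0, 0], 0, 0.5]]}}

```text
time: 28.15
tcp_pos: [0.5364, 0.1778, 0.1781]
tool_rot: [[-0.973, -0.0, 0.231], [-0.231, 0.0, -0.973], [0.0, -1.0, -0.0]]
force: [-0.2, 1.5, 0.6]
finger_gap: 0.495
```

Run:
```python
from f9 import *
s=bot.sense();print(s['force'],s['tcp_pos'],s['finger_gap'])
im=snapshot('wrist')[:,:,::-1]
cv2.imwrite('pics/z19.png',cv2.resize(im[215:295,270:370],(750,600),interpolation=cv2.INTER_CUBIC))
t=snapshot('scene');cv2.imwrite('pics/s19.png',cv2.resize(t[210:345,330:510][:,:,::-1],(800,600),interpolation=cv2.INTER_CUBIC))
```

```text
[-0.1848  1.5345  0.6407] [0.5364 0.1778 0.1781] 0.49489449564993043
```

View pics/z19.png

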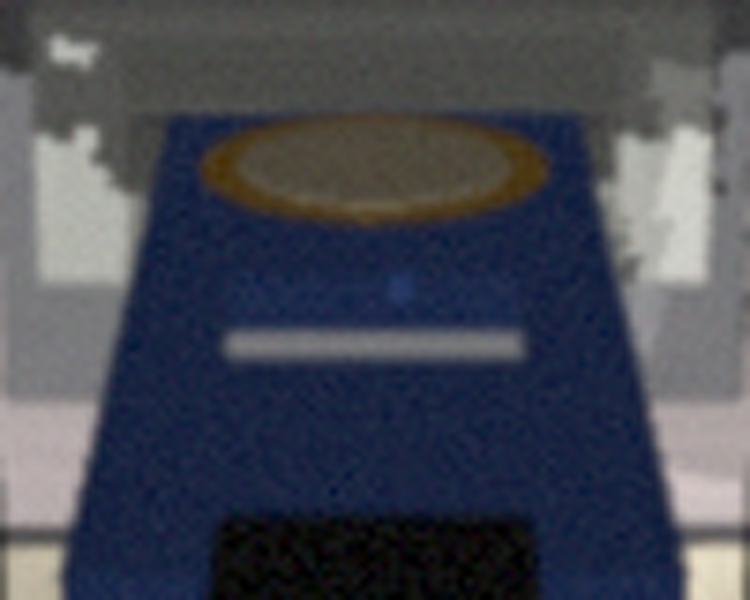

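View pics/s19.png

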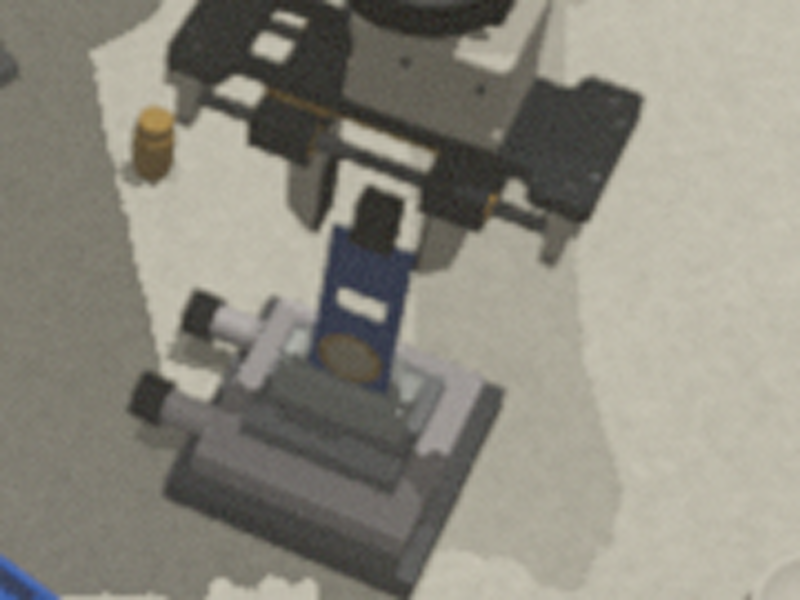

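{"fn": "move_arm", "kwargs": {"commands": [[[0, 0, 0], 0, 0.3], [[0, 0, 0], 0, 0.2], [[0, 0, 0], 0, 0.2], [[0, -5, 0], 0, 0.2], [[0, -15, 0], 0, 0.2], [[0, -35, 0], 0, 0.2], [[0, -60, 0], 0, 0.2], [[0, -80, 0], 0, 0.2], [[0, -80, 0], 0, 0.2], [[0, -80, 0], 0, 0.2]]}}

```text
time: 29.25
tcp_pos: [0.5367, 0.1778, 0.2588]
tool_rot: [[-0.973, 0.001, 0.231], [-0.231, -0.0, -0.973], [-0.001, -1.0, 0.0]]
force: [0.1, 0.1, -1.0]
finger_gap: 0.805
```

Run:
```python
from f9 import *
import pickle
s=bot.sense();print(s['force'],s['tcp_pos'],s['finger_gap'])
im=snapshot('wrist')[:,:,::-1];cv2.imwrite('pics/w20.png',im)
pickle.dump((s['tcp_pos'],s['tool_rot']),open('w20.pkl','wb'))
cv2.imwrite('pics/z20.png',cv2.resize(im[130:310,200:440],(800,600),interpolation=cv2.INTER_CUBIC))
t=snapshot('scene');cv2.imwrite('pics/s20.png',cv2.resize(t[210:345,330:510][:,:,::-1],(800,600),interpolation=cv2.INTER_CUBIC))
```

```text
[ 0.0852  0.0854 -1.0314] [0.5367 0.1778 0.2588] 0.8052550362001452
```

View pics/z20.png

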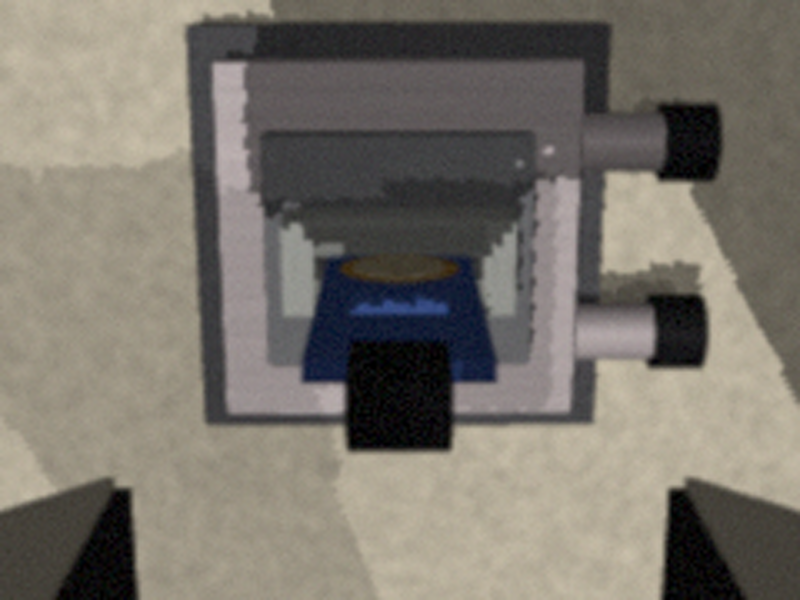

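View pics/s20.png

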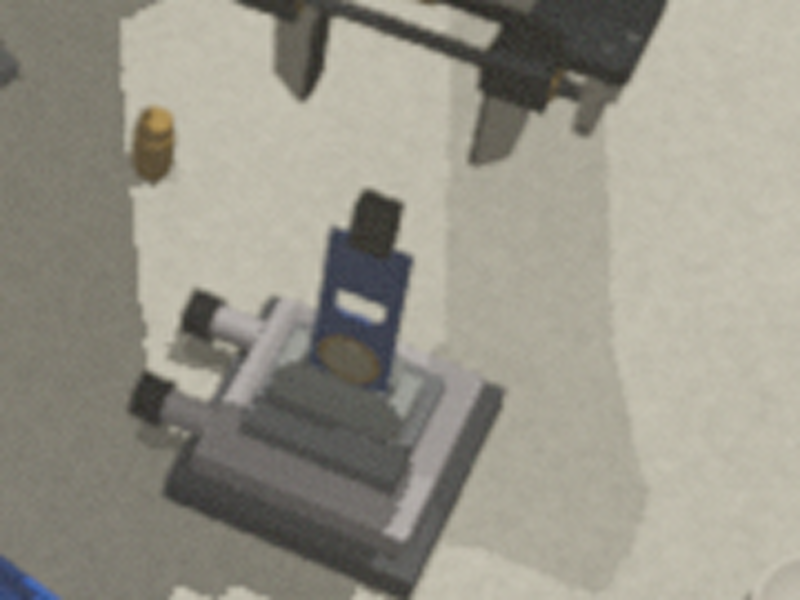

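Run:
```python
from f9 import *
import pickle
P=pickle.load(open('w20.pkl','rb'))
Z=lambda u,v:(200+(u+.5)*.3-.5,130+(v+.5)*.3-.5)
pts=[((348,341),(7,10,120)),((450,341),(7,-10,120)),((302,381),(-2.5,20,120)),((496,381),(-2.5,-20,120)),((347,449),(-7,10,148)),((452,449),(-7,-10,148))]
pix=np.array([Z(*p[0]) for p in pts]);obj=np.array([p[1] for p in pts])/1000
for zf in (.046,.048,.05,.054):
  f=lambda p:(proj('wrist',obj@model([p[0],p[1],zf,p[2],p[3]])[0].T+model([p[0],p[1],zf,0,0])[1],P)-pix).ravel()
  r=least_squares(f,[.536,.177,0,.23],x_scale=[.01,.01,.1,.1]);print(zf,'foot',r.x[:2],'tilt,yaw',np.degrees(r.x[2:]),'cost',r.cost);print(r.fun.reshape(-1,2).round(2).tolist())
F=np.array([np.cos(np.radians(13.2)),np.sin(np.radians(13.2)),0]);c=np.array([.5348,.177,0])
for n,p in [('farlip',(400,205)),('endfarR',(505,215)),('endnearR',(500,318)),('endnearL',(298,318))]:
    q=onz('wrist',Z(*p),.075,P);print(n,(q-c)@F*1000)
# top/scene: block top center
t=snapshot('top');cv2.imwrite('pics/t20.png',cv2.resize(t[205:295,190:310][:,:,::-1],(800,600),interpolation=cv2.INTER_CUBIC))
```

```text
0.046 foot [0.5313 0.1768] tilt,yaw [-2.149  13.3839] cost 1.7229988412252488
[[0.56, -0.77], [-0.49, -0.78], [-0.13, 0.73], [0.21, 0.69], [-0.61, 0.09], [0.48, 0.07]]
0.048 foot [0.5312 0.1768] tilt,yaw [-2.5115 13.3829] cost 2.1472955103523383
[[0.44, -0.83], [-0.37, -0.84], [-0.37, 0.8], [0.45, 0.76], [-0.77, 0.09], [0.63, 0.07]]
0.05 foot [0.531  0.1767] tilt,yaw [-2.877  13.3819] cost 2.7894622305702135
[[0.32, -0.89], [-0.25, -0.9], [-0.61, 0.87], [0.69, 0.84], [-0.92, 0.09], [0.79, 0.06]]
0.054 foot [0.5307 0.1767] tilt,yaw [-3.617  13.3797] cost 4.764746601431039
[[0.08, -1.0], [-0.01, -1.02], [-1.11, 1.03], [1.19, 0.99], [-1.24, 0.07], [1.11, 0.05]]
farlip 19.179445483657528
endfarR 16.518953093624276
endnearR -12.413200686128281
endnearL -12.556588827068554
```

View pics/t20.png

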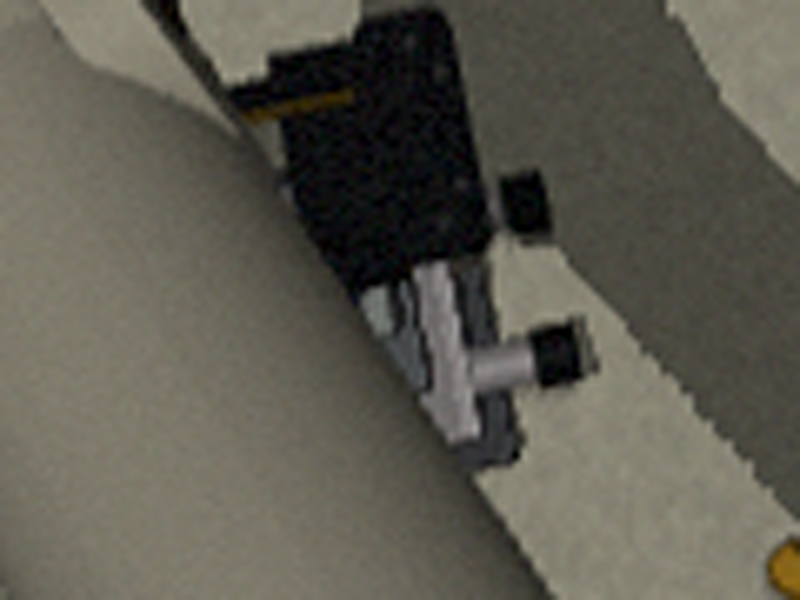

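{"fn": "move_arm", "kwargs": {"commands": [[[0, -20, 0], 0, 0.2], [[0, -50, 0], 0, 0], [[0, -80, 0], 0, 0], [[0, -100, 20], 0, 0], [[0, -100, 50], 0, 0], [[0, -100, 80], 0, 0], [[0, -100, 115], 0, 0], [[0, -100, 150], 0, 0], [[0, -100, 180], 0, 0], [[0, -100, 200], 0, 0]]}}

```text
time: 30.4
tcp_pos: [0.5825, -0.0201, 0.3568]
tool_rot: [[-0.974, -0.002, 0.228], [-0.228, -0.001, -0.974], [0.002, -1.0, 0.0]]
force: [-0.5, -0.1, -0.6]
finger_gap: 1.003
```

{"fn": "move_arm", "kwargs": {"commands": [[[0, 0, 60], 0, 0], [[0, 0, 100], 0, 0], [[0, 0, 100], 0, 0], [[0, 0, 100], 0, 0], [[0, 0, 100], 0, 0]]}}

```text
time: 30.9
tcp_pos: [0.6054, -0.1127, 0.3574]
tool_rot: [[-0.973, -0.001, 0.232], [-0.232, 0.001, -0.973], [0.001, -1.0, -0.002]]
force: [-0.6, 0.5, 0.7]
finger_gap: 0.998
```

Run:
```python
from h import *
t=snapshot('top')[:,:,::-1];s=snapshot('scene')[:,:,::-1]
cv2.imwrite('pics/t21.png',t);cv2.imwrite('pics/tz21.png',cv2.resize(t[205:295,190:310],(800,600),interpolation=cv2.INTER_CUBIC))
cv2.imwrite('pics/s21.png',s);cv2.imwrite('pics/sz21.png',cv2.resize(s[240:345,350:490],(800,600),interpolation=cv2.INTER_CUBIC))
print(bot.sense()['tcp_pos'])
# predicted pixels of block top centre for tilts
for th in (-7,-3,0,3,7):
    th=np.radians(th);F=np.array([np.cos(.231),np.sin(.231),0])
    foot=np.array([.5355,.1772,.046]);up=-np.sin(th)*F+np.array([0,0,np.cos(th)])
    print(round(np.degrees(th)),proj('scene',foot+.148*up),proj('scene',foot+.03*up),proj('top',foot+.148*up))
```

```text
[ 0.6055 -0.1121  0.3581]
-7 [[411.041  261.2291]] [[407.2258 292.1263]] [[224.39   236.7881]]
-3 [[413.0769 257.3988]] [[407.611  291.3801]] [[225.1362 241.1874]]
0 [[414.5674 254.6971]] [[407.8954 290.8468]] [[225.7359 244.5388]]
3 [[416.0211 252.1506]] [[408.175  290.3376]] [[226.3677 247.9209]]
7 [[417.8944 249.0089]] [[408.5392 289.6986]] [[227.2559 252.4559]]
```

View pics/sz21.png

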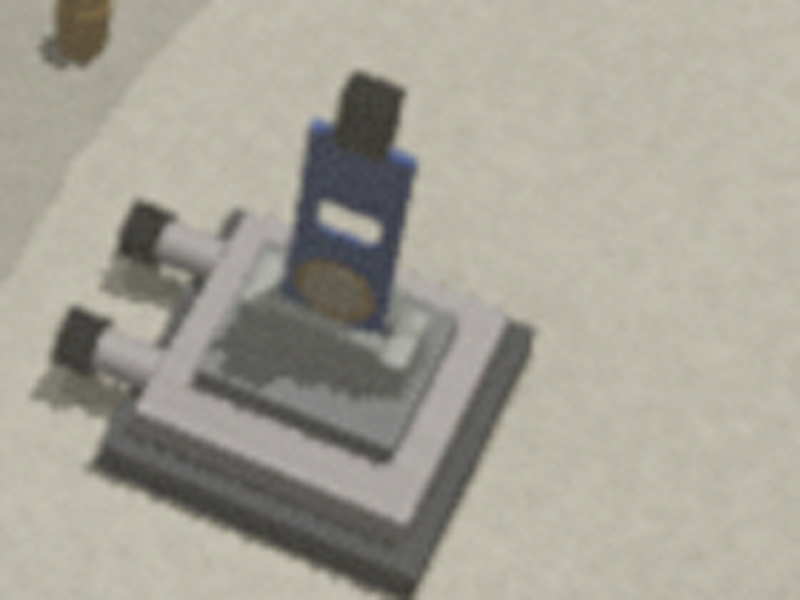

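View pics/tz21.png

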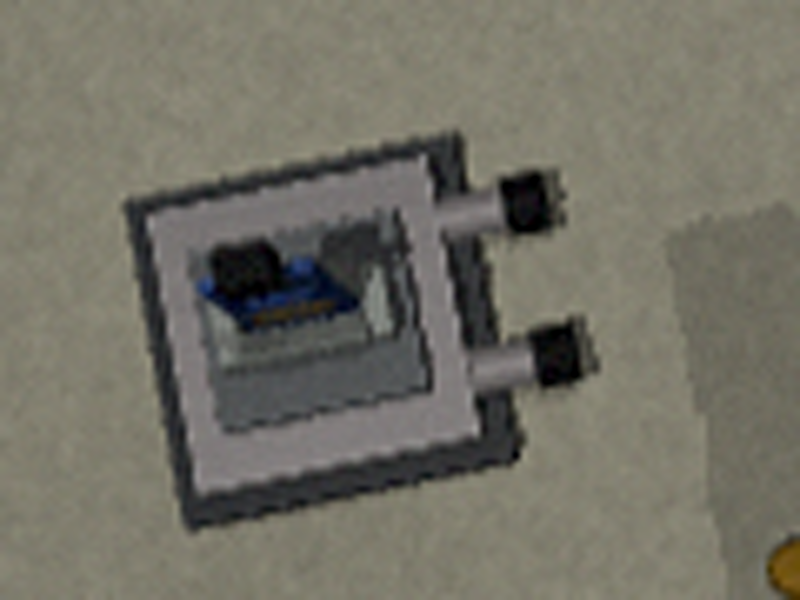

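View pics/s21.png

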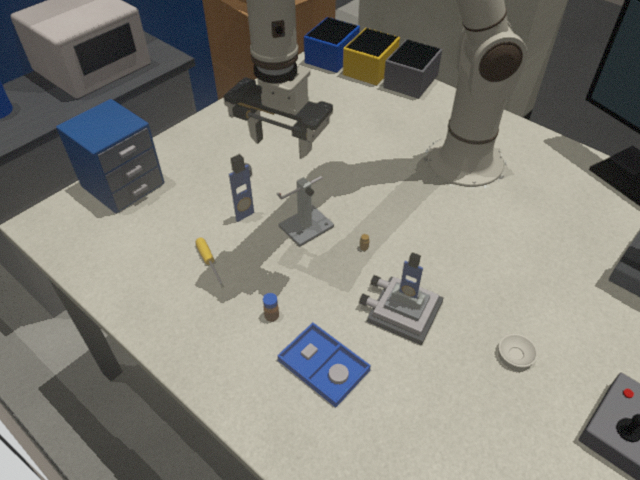

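Run:
```python
from cell import job,bot
print(job.sign_off(),bot.sense()['time'])
```

```text
the job is handed in; nothing more can be done
the job is handed in; nothing more can be done
```

The blue carrier is off the hook and standing upright in the stage's slot, released. I handed the job in at about 31 s; the sign-off gives no verdict.

**Removal:** I gripped the block (20.0 mm, which confirmed the size meant) and raised it. The tool can only turn about its own axis, so I leaned the carrier back about 35° by letting it pivot in the grip against the post's top edge. I then found the shank and the prong by touch and backed the carrier out over the barb. There was no contact on the way out. The highest reading on the hook was about 8.5 N (raw), during the upward touch on the shank.

**Placing:** I loosened the grip so the carrier swung partly upright, then righted it with its foot in the holder. On the first try the foot rode up the far lip at about 5–7 N. I lifted it, re-aimed and put it in again. It met the floor at about 5–6 N and I opened the fingers.

**Last checks:**
- **Seating:** Floor contact came with the tool at z = 0.178 m, which puts the foot at about 46 mm, the floor height given. This rests on the touch and the grip geometry, because the foot itself cannot be seen.
- **Upright:** The scene and top pictures put the block's top within about 1.5 pixels of where it should be for an upright carrier. The wrist-camera estimates disagreed by about ±2°, which is within their accuracy and well short of the roughly 7° a real lean would show.
- **Surroundings:** The last scene picture shows the bystanders it covers in place and the arm clear. I did not compare their positions by measurement.

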